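Pack handpieces into the two-layer steriliser cassette and lock it for transport

ROBOT

A 6-joint arm with a two-finger parallel gripper is mounted at the origin on a cart in front of the work surface, level with it; the furniture and walls round the work are solid. World frame = base frame: x ahead of the robot, y to its left, z up, the work surface at z = 0. Lengths are in mm, angles in rad, forces in N, time in s.
With the tool pointing down it reaches from about 275 to 725 mm from the base axis. Payload 5.6 kg.
Tool frame: the origin (TCP) lies at the very end of the fingers, on their centre line; the grasp point (between the pads) lies 19 mm behind it; z points along the fingers, y is the line along which they close (so a half turn about z gives the same grasp; the last joint's range is limited). The gripper opens to 85 mm and grips with 20 to 120 N. Pads are 22 mm wide; open, the fingers measure 114 mm over their backs; the gripper's body (76 mm by 85 mm) begins 54 mm behind the grasp point. The pads swing forward as they close: fully open they stand 13 mm farther back than shut.
Start: joints at [-0.863, 0.255, 0.108, 0, -1.424, -0.285], TCP at [225.692, -501.554, 231.283] pointing down, gripper open.
Joint ranges: [-2.95, 2.95], [-1.21, 1.97], [-1.09, 1.5], [-2.87, 1.71], [-2.94, -0.07], [-3.05, 3.05]. Speed limits (rad/s): [2.57, 2.57, 3.14, 3.14, 3.14, 3.14].

INTERFACE

Orientations are given as a unit quaternion [x, y, z, w].
In Python, from rig import readout, optics, robot, spotter gives the robot as it stands.
- The arm moves only by the shell command python3 -m crank 'ROWS'. ROWS is JSON, a list of rows, each an object with "gripper": the opening, from 0 (shut) to 1 (fully open); "travel": the shift along the tool's x, y, z in m, a list of three; "twist": the turn, a rotation vector about the tool's x, y, z in degrees, a list of three. A call has 1 to 20 rows; each row shifts and turns the commanded pose from where the row before left it, along the tool's axes as they then stand; what a row does not reach is not made up. A row lasts 1/10 s, in which the tool goes at most 50 mm and 8.59 degrees, less where a joint would pass 70% of its speed; a pose out of reach is approached as far as the arm can. A call with a gripper value outside its range is refused whole. The fingers move at their own pace and stop on an object; the grip force is fixed at half the most. Time passes only in rows, so rows that do not move let the fingers close. It gives the time, the measured TCP pose, the force, the opening and the grip force at its end, in the units of the state.
- readout.sense(): the state, without advancing time (a new reading comes with each control period).
- optics.grab_frame(name): name is "side" or "top"; returns (picture, depth): 480x640x3 uint8, red, green, blue; 480x640 float32, mm along the optical axis (not along the pixel's ray), 0 where there is no reading.
- optics.camera_info(name): a dict with "vertical_fov" (degrees; the focal length in pixels is half the picture's height over the tangent of half this angle, whatever the lens; pixels are square), "cx", "cy" (the principal point, pixels), "extrinsics" (4x4, takes a point from world to camera coordinates). Camera axes: x right, y down, z forward; pixel columns grow to the right and rows downward; lengths in mm; the calibration is good to about 2 mm. A picture is of the moment at which its call begins. camera_info takes no time and is no camera call.
- robot.finish_job(): hands the job in; it is judged then, once.
Trained networks look in the newest picture that a camera, given by its name, has taken for a name from the list of things; names that differ only in an ending like _2 or _b are one class to them, and where a whole thing is asked for, a point or a joint stands for the part that bears it (a point fixed in the world has none). Each returns a list of dicts, best first, with "p" (0 to 1); they miss things now and then, are a little off and sometimes report something else, mostly with a low value. They report only what shows in the picture. A call takes as long as a camera call.
- spotter.search_frame(camera, query): "location" ([row, column] in pixels, amid what is visible of it).
- spotter.outline_of(camera, query): "region" (480x640 bool, what is visible of it) and "location" ([row, column] in pixels, amid what is visible of it).
The state is a dict: "time_s": time; "joints": joint angles; "joint_velocities": joint speeds; "joint_efforts": joint torques, N m; "ee_pos": TCP position; "tool_rot": TCP orientation; "wrist_force": force on the tool from outside, world axes, zero at the start; "wrist_torque": the same for the moment, N m; "finger_gap": finger opening in mm; "grip_force": force on a finger pad.
Only numpy, scipy, OpenCV 4.12 (cv2) and the standard library are available. Lean on these libraries where they do the work, as an engineer would, in place of code of your own. Each camera call takes 0.05 s, during which the arm holds its last target. There are 200 camera calls.

TASK

Pack the cassette for the steriliser: slide the transport lock open to its stop, lay every thick straight handpiece into a V of the lower rails and chock that layer by setting the layer cradle home over it. Then lay every slim scaler handpiece into a V on top of the cradle, chock them with the hold-down bar seated in its slots, and slide the transport lock shut to its stop. Leave the other things on the desk where they are.

Things in the scene. Friction and masses are not known exactly. Their poses are not given: they have to be found in the camera images.
- cassette: steel steriliser cassette, 192 mm along x, 252 mm along y, fixed. Origin on the desk under the middle of the Vs; x away from the robot, z up. Two grey rails along y at x = -34 and +34 mm (12 mm thick, 34 mm high, 56 mm free between them above a floor 7 mm high), each with three V notches at y = -48, 0, +48 mm. Steel side plates at y = -114, +114 mm, 8 mm thick, 77 mm high
- low_left (a point): left lower V of the cassette: this point, 32 mm above the desk, is where the middle of a straight handpiece's axis comes to lie, the handpiece along the cassette's x. 90-degree V, 32 mm wide at its mouth; the collars allow 10 mm of play lengthways
- low_mid (a point): middle lower V of the cassette: this point, 32 mm above the desk, is where the middle of a straight handpiece's axis comes to lie, the handpiece along the cassette's x. 90-degree V, 32 mm wide at its mouth; the collars allow 10 mm of play lengthways
- low_right (a point): right lower V of the cassette: this point, 32 mm above the desk, is where the middle of a straight handpiece's axis comes to lie, the handpiece along the cassette's x. 90-degree V, 32 mm wide at its mouth; the collars allow 10 mm of play lengthways
- cradle_seat (a point): fixed to the cassette, 35.5 mm above its origin: where the layer cradle's origin is when home, x along the cassette's x (either way round). It then lies on grey ledges, 38.5 mm high, inside the side plates (y 94 to 110 mm), with 6 mm of play to the plates and 4 mm to 50 mm high stops at x = -47, +47 mm
- bar_seat (a point): fixed to the cassette, 65.5 mm above its origin: where the hold-down bar's origin is when home, x along the cassette's x (either way round). Its ends then lie on the side plates, each in a slot at x = 0 that is 23 mm wide below and 27 mm at its mouth, 88 mm above the desk
- transport_lock (a joint): sliding bail of the cassette: a tongue on each side plate, joined by a crossbar 89 to 98 mm high. 0 = locked, at its stop towards the robot: tongues over the ends of the hold-down bar (3 mm of play), crossbar over the instruments. 0.036 m = open, at its rear stop along the cassette's +x: crossbar 96 mm behind the cassette's origin. 3 N of friction; stays where it is left
- lock_grip (a point): middle of the lock grip, a black block on the bail's crossbar, 18 mm along the cassette's x, 26 mm along its y, standing 93 to 123 mm above the desk; this point is 110 mm above the desk and moves with the lock
- layer_cradle: loose grey and aluminium frame, 86 mm along x, 208 mm along y, 31.5 mm high, 220 g; origin under its middle at its feet, z up, same end for end. Combs at x = -34, +34 mm (12 mm thick): 3 notches below fit over straight handpieces with 1.5 mm play, 2 Vs on top. Handle: bridge at its middle between the combs, 24 mm wide along y, 56 mm free along x, 13 to 31.5 mm above the origin
- up_left (a point): +y V on top of the layer cradle: this point, 27.4 mm above the cradle's origin, is where the middle of a slim handpiece's axis comes to lie, the handpiece along the cradle's x. 90-degree V, 28 mm wide at its mouth; the collars allow 10 mm of play lengthways
- up_right (a point): -y V on top of the layer cradle: this point, 27.4 mm above the cradle's origin, is where the middle of a slim handpiece's axis comes to lie, the handpiece along the cradle's x. 90-degree V, 28 mm wide at its mouth; the collars allow 10 mm of play lengthways
- hold_down_bar: loose steel bar, 16 mm along x, 240 mm along y, 11.5 to 21.5 mm above the origin, with two grey saddles below it (36 mm along y, 28 mm along x, at y = -48, +48) that fit over slim handpieces with 1.5 mm play; 160 g. Origin under its middle at the saddles' feet, z up, same end for end. Black grip block on its middle, 20 mm along x, 24 mm along y, top 42.5 mm above the origin
- handpiece_1: straight handpiece: round steel body 20 mm in diameter, 100 mm long; at each end a steel hexagonal collar 22 mm across flats, 8 mm long, then an 18 mm stub (152 mm overall); about 130 g. Origin on its axis at mid-length (centre of mass), 11 mm above the desk as it lies; x along it; fits a V either way round. May be absent
- handpiece_2: straight handpiece: round steel body 20 mm in diameter, 100 mm long; at each end a steel hexagonal collar 22 mm across flats, 8 mm long, then an 18 mm stub (152 mm overall); about 130 g. Origin on its axis at mid-length (centre of mass), 11 mm above the desk as it lies; x along it; fits a V either way round. May be absent
- handpiece_3: straight handpiece: round steel body 20 mm in diameter, 100 mm long; at each end a steel hexagonal collar 22 mm across flats, 8 mm long, then an 18 mm stub (152 mm overall); about 130 g. Origin on its axis at mid-length (centre of mass), 11 mm above the desk as it lies; x along it; fits a V either way round. May be absent
- scaler_1: slim scaler handpiece: round white body 14 mm in diameter, 100 mm long; at each end a steel hexagonal collar 16 mm across flats, 8 mm long, then an 18 mm stub (152 mm overall); about 60 g. Origin on its axis at mid-length (centre of mass), 8 mm above the desk as it lies; x along it; fits a V either way round. May be absent
- scaler_2: slim scaler handpiece: round white body 14 mm in diameter, 100 mm long; at each end a steel hexagonal collar 16 mm across flats, 8 mm long, then an 18 mm stub (152 mm overall); about 60 g. Origin on its axis at mid-length (centre of mass), 8 mm above the desk as it lies; x along it; fits a V either way round. May be absent
- jaw_model: loose bystander: pink practice jaw with white teeth, 22 x 58 x 29 mm, origin under its middle
- dish: loose bystander: white dappen dish, 32 mm wide, 25 mm high, origin under its middle
- pot: loose bystander: beige silicone pot, 36 mm wide, 24 mm high, origin under its middle

How it is judged (in metres and radians):
On the way, in this order (a step that is already met when the one before it is completed fails the run):
1. the transport lock is open, at its rear stop (value of joint transport_lock above 0.032 m), for 0.2 s.
2. every straight handpiece that is here lies in a V of the lower rails (angle between the x axis of each of handpiece_1, handpiece_2, handpiece_3 and the x axis of cassette, either way round below 0.06 rad and ((distance between handpiece_1 and low_left below 0.014 m and z of handpiece_1 in the frame of low_left below 0.004 m) or (distance between handpiece_1 and low_mid below 0.014 m and z of handpiece_1 in the frame of low_mid below 0.004 m) or (distance between handpiece_1 and low_right below 0.014 m and z of handpiece_1 in the frame of low_right below 0.004 m)) and ((distance between handpiece_2 and low_left below 0.014 m and z of handpiece_2 in the frame of low_left below 0.004 m) or (distance between handpiece_2 and low_mid below 0.014 m and z of handpiece_2 in the frame of low_mid below 0.004 m) or (distance between handpiece_2 and low_right below 0.014 m and z of handpiece_2 in the frame of low_right below 0.004 m)) and ((distance between handpiece_3 and low_left below 0.014 m and z of handpiece_3 in the frame of low_left below 0.004 m) or (distance between handpiece_3 and low_mid below 0.014 m and z of handpiece_3 in the frame of low_mid below 0.004 m) or (distance between handpiece_3 and low_right below 0.014 m and z of handpiece_3 in the frame of low_right below 0.004 m))), for 0.2 s.
3. the layer cradle lies home over the lower layer (all of step 2 and distance between layer_cradle and cradle_seat below 0.008 m and angle between the x axis of layer_cradle and the x axis of cassette, either way round below 0.06 rad and angle between the z axis of layer_cradle and the z axis of cassette, either way round below 0.04 rad and z of layer_cradle in the frame of cradle_seat below 0.003 m), for 0.2 s.
4. every slim handpiece that is here lies in a V on the cradle (distance between layer_cradle and cradle_seat below 0.008 m and angle between the x axis of layer_cradle and the x axis of cassette, either way round below 0.06 rad and angle between the z axis of layer_cradle and the z axis of cassette, either way round below 0.04 rad and z of layer_cradle in the frame of cradle_seat below 0.003 m and angle between the x axis of each of scaler_1, scaler_2 and the x axis of layer_cradle, either way round below 0.06 rad and ((distance between scaler_1 and up_left below 0.014 m and z of scaler_1 in the frame of up_left below 0.004 m) or (distance between scaler_1 and up_right below 0.014 m and z of scaler_1 in the frame of up_right below 0.004 m)) and ((distance between scaler_2 and up_left below 0.014 m and z of scaler_2 in the frame of up_left below 0.004 m) or (distance between scaler_2 and up_right below 0.014 m and z of scaler_2 in the frame of up_right below 0.004 m))), for 0.2 s.
5. the hold-down bar lies home in its slots over the upper layer, the lock still open (angle between the x axis of each of scaler_1, scaler_2 and the x axis of layer_cradle, either way round below 0.06 rad and ((distance between scaler_1 and up_left below 0.014 m and z of scaler_1 in the frame of up_left below 0.004 m) or (distance between scaler_1 and up_right below 0.014 m and z of scaler_1 in the frame of up_right below 0.004 m)) and ((distance between scaler_2 and up_left below 0.014 m and z of scaler_2 in the frame of up_left below 0.004 m) or (distance between scaler_2 and up_right below 0.014 m and z of scaler_2 in the frame of up_right below 0.004 m)) and distance between hold_down_bar and bar_seat below 0.008 m and angle between the x axis of hold_down_bar and the x axis of cassette, either way round below 0.06 rad and angle between the z axis of hold_down_bar and the z axis of cassette, either way round below 0.04 rad and z of hold_down_bar in the frame of bar_seat below 0.003 m and value of joint transport_lock above 0.02 m), for 0.2 s.
At the end, for the whole second after the job is handed in: Straight handpieces in lower Vs, slim ones in the cradle's Vs (middle within 14 mm of the seat, under 4 mm high, within 0.06 rad); layer cradle and hold-down bar home (within 8 mm, under 3 mm high, square within 0.06, level within 0.04 rad); lock within 4 mm of shut; all at rest (all of step 2 and all of step 4 and distance between hold_down_bar and bar_seat below 0.008 m and angle between the x axis of hold_down_bar and the x axis of cassette, either way round below 0.06 rad and angle between the z axis of hold_down_bar and the z axis of cassette, either way round below 0.04 rad and z of hold_down_bar in the frame of bar_seat below 0.003 m and value of joint transport_lock below 0.004 m and linear speed of each of handpiece_1, handpiece_2, handpiece_3, scaler_1, scaler_2, layer_cradle, hold_down_bar below 0.03 m/s); the robot touches nothing.
It fails at once if a bystander (jaw model, dappen dish, silicone pot) is shoved more than 6 cm (distance of any of jaw_model, dish, pot from where it was at the start of the episode above 0.06 m).
Of handpiece_1, handpiece_2, handpiece_3 only 2 to 3 are there at a start; the rules pass over those that are not, and their reading is None.
Of scaler_1, scaler_2 only 1 to 2 are there at a start; the rules pass over those that are not, and their reading is None.
At some moment in a run one of handpiece_1, handpiece_2, handpiece_3, scaler_1, scaler_2 may be knocked a few centimetres aside while the robot is not near it.
Once in a run the grip may slacken for a moment while it holds something.
It also fails if it takes over 210 s, if anything falls off the work surface, if the arm or the gripper's body presses on something with over 40 N, if the wrist force passes 120 N, or if a joint passes its speed limit or range.

## Working session

There is one attempt and no reset: what is moved stays moved. The work goes in short steps, Python scripts to look and compute and a shell command to move; the robot and the scene stay as the last step left them, time stands still between calls to the robot, and variables do not carry over. Pictures are saved under pics/ and viewed, at most 14 in all, crops included, and the job is handed in when it is done.

```bash
ls; mkdir -p pics
python3 - <<'E'
from rig import readout, optics
import cv2,numpy as np
print(readout.sense())
for n in("top","side"):
    p,d=optics.grab_frame(n); cv2.imwrite(f"pics/{n}0.png",p[:,:,::-1]); print(n,optics.camera_info(n))
E
```

```text
pics
{'time_s': 0.0, 'joints': array([-8.63412109e-01,  2.55771736e-01,  1.06966175e-01, -4.78656985e-04,
       -1.42390857e+00, -2.84582981e-01]), 'joint_velocities': array([ 0.0011746 , -0.00031394, -0.00114184,  0.00031621, -0.00116798,
        0.00130995]), 'joint_efforts': array([-5.69200147e-04, -3.86622512e+01,  2.37940174e+01,  5.36515296e+00,
       -6.03080902e-03, -1.03662915e-04]), 'ee_pos': array([ 225.50504724, -501.08172056,  230.36697859]), 'tool_rot': array([-2.09794970e-01,  9.77744903e-01,  9.56010086e-04, -2.48146081e-04]), 'wrist_force': array([0.12411699, 0.16275661, 0.01277876]), 'wrist_torque': array([ 0.02356815, -0.01492181, -0.01239421]), 'grip_force': 0.0, 'finger_gap': 85.60821472214643}
top {'vertical_fov': 55.71618617489517, 'cx': 323.2916681281033, 'cy': 244.63391767709246, 'extrinsics': array([[ 2.26732178e-02, -9.99737565e-01,  3.27505899e-03,
         6.32549250e-01],
       [-9.91710742e-01, -2.29053583e-02, -1.26432392e-01,
         5.71053375e+02],
       [ 1.26474228e-01, -3.81282031e-04, -9.91969820e-01,
         1.21965290e+03],
       [ 0.00000000e+00,  0.00000000e+00,  0.00000000e+00,
         1.00000000e+00]])}
side {'vertical_fov': 49.8668767491155, 'cx': 316.5306565094244, 'cy': 233.67104562668354, 'extrinsics': array([[-8.95570724e-01, -4.44919059e-01, -3.31382107e-04,
         5.02301441e+02],
       [-1.65506503e-01,  3.33836669e-01, -9.27987433e-01,
         1.86167188e+02],
       [ 4.12989923e-01, -8.31023531e-01, -3.72611345e-01,
         1.22094983e+03],
       [ 0.00000000e+00,  0.00000000e+00,  0.00000000e+00,
         1.00000000e+00]])}
```

View pics/top0.png

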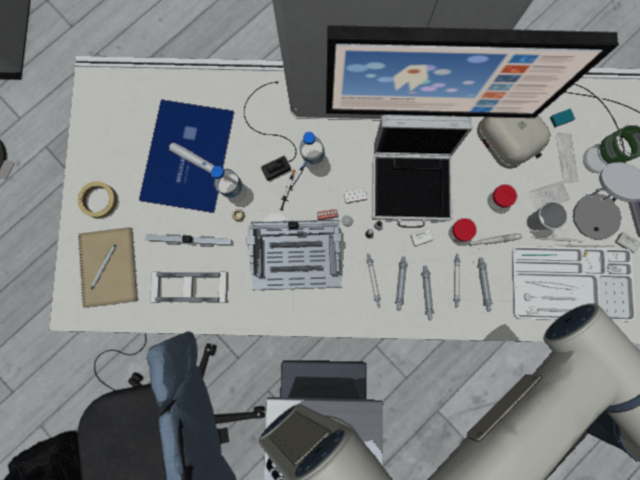

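View pics/side0.png

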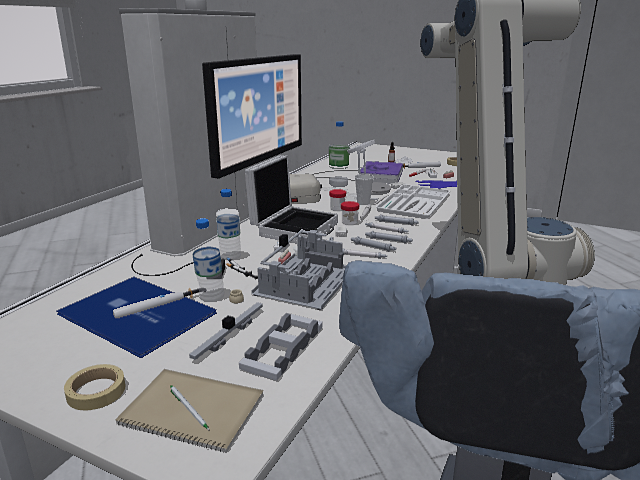

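```bash
cat > h.py <<'E'
import numpy as np,cv2
from rig import readout,optics,spotter
def grab(cam):
    p,d=optics.grab_frame(cam); i=optics.camera_info(cam)
    f=240/np.tan(np.radians(i["vertical_fov"]/2)); v,u=np.mgrid[:480,:640]
    pc=np.stack([(u-i["cx"])/f*d,(v-i["cy"])/f*d,d,np.ones_like(d)],-1)
    W=(pc@np.linalg.inv(i["extrinsics"]).T)[...,:3]; W[d==0]=np.nan
    return p,W
def proj(cam,P):
    i=optics.camera_info(cam); f=240/np.tan(np.radians(i["vertical_fov"]/2))
    c=i["extrinsics"]@np.append(P,1); return np.round([i["cx"]+f*c[0]/c[2],i["cy"]+f*c[1]/c[2]],1)
def outl(cam,q,W,pmin=0.3):
    out=[]
    for o in spotter.outline_of(cam,q):
        if o["p"]<pmin: continue
        P=W[o["region"]]; P=P[~np.isnan(P[:,0])]
        if len(P)<5: continue
        out.append((o["p"],np.round(o["location"],1),P))
    return out
def rect(P):
    """min-area rectangle in xy: centre, long, short, yaw of the long side (deg, -90..90)"""
    b=cv2.boxPoints(cv2.minAreaRect(P[:,:2].astype(np.float32))); e=[b[1]-b[0],b[2]-b[1]]
    e=sorted(e,key=np.linalg.norm); a=np.degrees(np.arctan2(e[1][1],e[1][0])); a=(a+90)%180-90
    return np.round(b.mean(0),1),*[round(float(np.linalg.norm(x)),1) for x in e[::-1]],round(float(a),1)
E
python3 - <<'E'
from h import *
for cam in("top","side"):
    p,W=grab(cam); np.save(f"W{cam}.npy",W)
    for q in("handpiece_1","scaler_1","layer_cradle","hold_down_bar","cassette","lock_grip","jaw_model","dish","pot"):
        for pr,l,P in outl(cam,q,W):
            np.save(f"{cam}_{q}.npy",P)
            Q=P[P[:,2]>4]
            if len(Q)<5: continue
            print(cam,q,round(pr,2),l,len(P),rect(Q),np.round(np.percentile(P[:,2],[5,50,95,100]),1), "med",np.round(np.median(Q,0),1))
E
```

```text
top handpiece_1 0.78 [283.4 481.7] 385 (array([ 474.3, -440.6], dtype=float32), 151.6, 25.9, 6.8) [10.3 17.9 23.4 26.2] med [ 473.2 -437.    17.9]
top handpiece_1 0.74 [294.1 427.6] 404 (array([ 448.2, -280.4], dtype=float32), 149.5, 26.1, 4.6) [ 0.8 17.3 23.6 27.2] med [ 447.5 -277.6   17.9]
top handpiece_1 0.69 [280.6 398.2] 384 (array([ 472.6, -204.9], dtype=float32), 148.9, 23.0, -6.9) [ 5.2 17.8 23.5 28.1] med [ 473.5 -204.3   18. ]
top scaler_1 0.66 [285.6 456.6] 266 (array([ 485. , -362.8], dtype=float32), 143.0, 15.7, -2.7) [ 6.1 12.5 17.3 24. ] med [ 480.2 -361.2   12.8]
top scaler_1 0.6 [286.3 187.2] 1268 (array([447.8, 384.1], dtype=float32), 209.6, 83.2, -89.5) [14.3 25.7 33.9 37.3] med [448.3 381.1  25.9]
top layer_cradle 0.77 [283.4 187.8] 1213 (array([449.1, 384.3], dtype=float32), 209.7, 82.8, -88.7) [14.4 26.  33.9 37.3] med [449.7 384.2  26.1]
top hold_down_bar 0.82 [241.9 185.7] 646 (array([580.3, 393.2], dtype=float32), 241.9, 27.3, 87.7) [ 2.7 20.6 41.1 45.7] med [579.3 389.3  20.9]
top cassette 0.68 [285.6 186.7] 1420 (array([447.1, 384.3], dtype=float32), 209.9
[... 1973 characters left out ...]
9.9 308.2] 4800 (array([546.5, 133.7], dtype=float32), 612.9, 230.9, -67.4) [  5.1  30.4  94.7 178.4] med [547.5 106.4  30.9]
side lock_grip 0.76 [239.1 285.4] 326 (array([608.6,  11.5], dtype=float32), 421.3, 147.1, -68.1) [ 90.5  95.1 120.9 123.5] med [606.8 104.7  95.2]
side dish 0.63 [270.7 303.4] 4568 (array([570.9,  41.9], dtype=float32), 397.6, 213.0, -75.8) [  5.3  30.2  93.2 122.5] med [546.4 106.2  30.5]
side pot 0.66 [273.1 305.4] 4828 (array([583.2,   7.2], dtype=float32), 475.8, 218.6, -74.1) [  5.1  30.6  94.7 123.5] med [548.2 104.6  31.2]
side pot 0.56 [238.2 390.7] 257 (array([ 447.8, -273.5], dtype=float32), 151.6, 24.6, 3.4) [ 4.8 13.6 21.  24.8] med [ 442.7 -273.4   13.9]
```

```bash
python3 -c "
import cv2
p=cv2.imread('pics/top0.png');cv2.imwrite('pics/c1.png',cv2.resize(p[195:325,135:355],None,fx=3.6,fy=3.6,interpolation=cv2.INTER_CUBIC))"
```

```text
(no output)
```

View pics/c1.png

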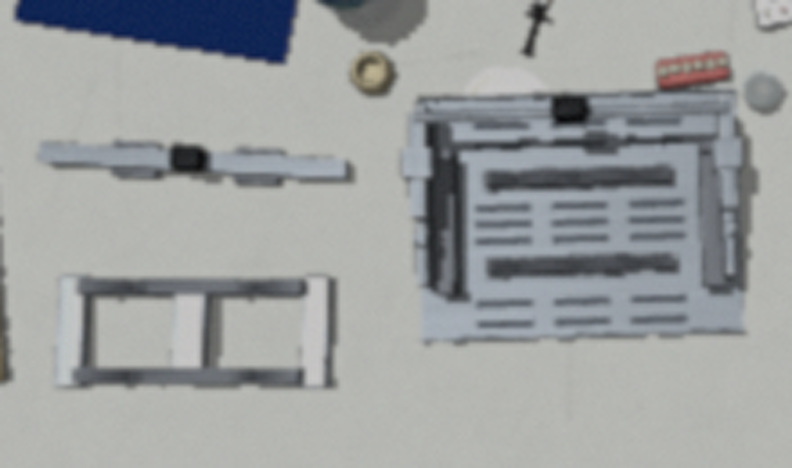

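Run:
```python
from h import *
for cam in("top","side"):
    W=np.load(f"W{cam}.npy"); P=W[~np.isnan(W[...,0])]
    c=np.array([546,91.]);yaw=np.radians(3.1)
    P=P[(np.hypot(*(P[:,:2]-c).T)<170)]
    g=P[(P[:,2]>108)&(P[:,2]<130)&(abs(P[:,0]-608)<30)&(abs(P[:,1]-94)<40)]
    print(cam,"grip",len(g),rect(g),"top-only",rect(g[g[:,2]>np.percentile(g[:,2],60)]),np.percentile(g[:,2],[50,90]))
    for it in range(4):
        R=np.array([[np.cos(yaw),-np.sin(yaw)],[np.sin(yaw),np.cos(yaw)]])
        L=(P[:,:2]-c)@R
        if it==0: L0=L
        for nm,s in(("R-",-1),("R+",1)): pass
        pl=[L[(abs(L[:,1]-s*114)<12)&(P[:,2]>72)&(P[:,2]<82)&(abs(L[:,0])<60)] for s in(-1,1)]
        ym=[(np.percentile(q[:,1],5)+np.percentile(q[:,1],95))/2 for q in pl]
        sl=[np.polyfit(q[:,0],q[:,1],1)[0] for q in pl]
        c=c+R@np.array([0,np.mean(ym)])
    print(" plates",[len(q) for q in pl],np.round(ym,1),np.round(np.degrees(sl),1),"c",c)
    L=(P[:,:2]-c)@R; m=(P[:,2]>28)&(P[:,2]<38)&(abs(L[:,1])<75)&(abs(L[:,0])<75)
    h,b=np.histogram(L[m,0],np.arange(-75,76,3)); print(dict(zip(b.astype(int),h)))
    # base plate outline
    m=(P[:,2]>3)&(abs(L[:,0])<125)&(abs(L[:,1])<140); print(rect(P[m]))
    # yaw: regress the rail rows
    for x0 in(-34,34):
        k=(P[:,2]>30)&(P[:,2]<38)&(abs(L[:,1])<75)&(abs(L[:,0]-x0)<20); 
        if k.sum()>10: print("rail",x0,k.sum(),np.round(np.polyfit(L[k,1],L[k,0],1),4), np.percentile(L[k,0],[3,97]).round(1))
```

```text
top grip 78 (array([611.3,  93.7], dtype=float32), 26.2, 18.0, -88.8) top-only (array([611.5,  94.5], dtype=float32), 23.5, 16.0, -87.9) [121.64461313 125.31162047]
 plates [42, 60] [-113.4  113.4] [ 1.4 -2.3] c [546.04743352  90.12416518]
{np.int64(-75): np.int64(0), np.int64(-72): np.int64(0), np.int64(-69): np.int64(0), np.int64(-66): np.int64(0), np.int64(-63): np.int64(0), np.int64(-60): np.int64(0), np.int64(-57): np.int64(0), np.int64(-54): np.int64(0), np.int64(-51): np.int64(0), np.int64(-48): np.int64(13), np.int64(-45): np.int64(29), np.int64(-42): np.int64(31), np.int64(-39): np.int64(25), np.int64(-36): np.int64(19), np.int64(-33): np.int64(0), np.int64(-30): np.int64(0), np.int64(-27): np.int64(0), np.int64(-24): np.int64(0), np.int64(-21): np.int64(0), np.int64(-18): np.int64(0), np.int64(-15): np.int64(0), np.int64(-12): np.int64(0), np.int64(-9): np.int64(0), np.int64(-6): np.int64(0), np.int64(-3): np.int64(0), np.int64(0): np.int64(0), np.int64(3): np.int64(0), np.int64(6): np.int64(0), np.int64(9): np.int64(0), np.int64(12): np.int64(0), np.int64(15): np.int64(0),
[... 1752 characters left out ...]
), np.int64(15): np.int64(0), np.int64(18): np.int64(1), np.int64(21): np.int64(7), np.int64(24): np.int64(10), np.int64(27): np.int64(12), np.int64(30): np.int64(12), np.int64(33): np.int64(4), np.int64(36): np.int64(0), np.int64(39): np.int64(0), np.int64(42): np.int64(0), np.int64(45): np.int64(0), np.int64(48): np.int64(0), np.int64(51): np.int64(0), np.int64(54): np.int64(0), np.int64(57): np.int64(0), np.int64(60): np.int64(0), np.int64(63): np.int64(0), np.int64(66): np.int64(0), np.int64(69): np.int64(0), np.int64(72): np.int64(0)}
(array([555.5,  90.2], dtype=float32), 276.9, 211.7, -84.6)
rail -34 53 [-7.00000e-04 -4.01523e+01] [-45.8 -33.8]
rail 34 31 [ 0.0344 29.2725] [21.6 33.9]
```

```bash
cat >> h.py <<'E'
from scipy.spatial.transform import Rotation as Ro
C=np.array([539.7,91.5]); CY=3.1   # cassette origin, yaw deg
def cas(x,y):
    a=np.radians(CY); return C+np.array([x*np.cos(a)-y*np.sin(a),x*np.sin(a)+y*np.cos(a)])
def plan(x,y,z,yaw=None):
    """twist about tool x,y,z (tool down, tool x at world yaw+180), then travel in the turned frame, m; mean while measured pose"""
    s=readout.sense(); R=Ro.from_quat(s["tool_rot"])
    if yaw is None: yaw=CY
    best=None
    for k in(180,0):
        T=Ro.from_euler("z",yaw+k,degrees=True)*Ro.from_matrix(np.diag([1,-1,-1.]))
        d=(R.inv()*T).as_rotvec(degrees=True)
        if best is None or np.linalg.norm(d)<np.linalg.norm(best[0]): best=(d,T)
    d,T=best; dp=np.array([x,y,z])-s["ee_pos"]
    print("t",round(s["time_s"],1),"at",s["ee_pos"].round(1),"gap",round(s["finger_gap"],1),"grip",round(float(s["grip_force"]),1),"F",s["wrist_force"].round(1),"j",s["joints"].round(2))
    print(" twist",d.round(2),"travel m",(T.inv().apply(dp)/1000).round(4))
E
python3 - <<'E'
from h import *
plan(611.4,94,160)
E
```

```text
t 1.1 at [ 225.7 -501.6  231.3] gap 85.2 grip 0.0 F [-0.3 -0.2 -0.3] j [-0.86  0.26  0.11  0.   -1.42 -0.28]
 twist [-0.    0.   21.13] travel m [-0.4173  0.5738  0.0713]
```

```bash
python3 -m crank '[{"gripper":0.7,"travel":[0,0,0],"twist":[0,0,7]},{"gripper":0.7,"travel":[0,0,0],"twist":[0,0,7]},{"gripper":0.7,"travel":[0,0,0],"twist":[0,0,7]},{"gripper":0.7,"travel":[-0.026,0.036,0.002],"twist":[0,0,0]},{"gripper":0.7,"travel":[-0.026,0.036,0.002],"twist":[0,0,0]},{"gripper":0.7,"travel":[-0.026,0.036,0.002],"twist":[0,0,0]},{"gripper":0.7,"travel":[-0.026,0.036,0.002],"twist":[0,0,0]},{"gripper":0.7,"travel":[-0.026,0.036,0.002],"twist":[0,0,0]},{"gripper":0.7,"travel":[-0.026,0.036,0.002],"twist":[0,0,0]},{"gripper":0.7,"travel":[-0.026,0.036,0.002],"twist":[0,0,0]},{"gripper":0.7,"travel":[-0.026,0.036,0.002],"twist":[0,0,0]},{"gripper":0.7,"travel":[-0.026,0.036,0.002],"twist":[0,0,0]},{"gripper":0.7,"travel":[-0.026,0.036,0.002],"twist":[0,0,0]},{"gripper":0.7,"travel":[-0.026,0.036,0.002],"twist":[0,0,0]},{"gripper":0.7,"travel":[-0.026,0.036,0.002],"twist":[0,0,0]},{"gripper":0.7,"travel":[-0.026,0.036,0.002],"twist":[0,0,0]},{"gripper":0.7,"travel":[-0.026,0.036,0.002],"twist":[0,0,0]},{"gripper":0.7,"travel":[-0.026,0.036,0.002],"twist":[0,0,0]},{"gripper":0.7,"travel":[-0.026,0.034,0.002],"twist":[0,0,0]}]'
python3 - <<'E'
from h import *
plan(611.4,94,160)
E
```

```text
time_s: 3.0
ee_pos: [609.5, 96.8, 199.3]
tool_rot: [-0.028, 1.0, 0.0, 0.0]
wrist_force: [0.3, -0.4, 0.1]
finger_gap: 59.8
grip_force: 0.0
t 3.0 at [609.5  96.8 199.3] gap 59.8 grip 0.0 F [ 0.3 -0.4  0.1] j [ 0.41  0.4   0.23  0.   -1.4  -1.92]
 twist [-0.    0.01  0.15] travel m [-0.0017 -0.0029  0.0393]
```

```bash
python3 -m crank '[{"gripper":0.7,"travel":[-0.002,-0.003,0.024],"twist":[0,0,0]},{"gripper":0.7,"travel":[0,0,0.024],"twist":[0,0,0]},{"gripper":0.7,"travel":[0,0,0.024],"twist":[0,0,0]},{"gripper":0.7,"travel":[0,0,0.02],"twist":[0,0,0]},{"gripper":0.2,"travel":[0,0,0.002],"twist":[0,0,0]},{"gripper":0.2,"travel":[0,0,0],"twist":[0,0,0]},{"gripper":0.2,"travel":[0,0,0],"twist":[0,0,0]},{"gripper":0.2,"travel":[0,0,0],"twist":[0,0,0]},{"gripper":0.2,"travel":[0,0,0],"twist":[0,0,0]},{"gripper":0.2,"travel":[0,0,0],"twist":[0,0,0]}]'
python3 - <<'E'
from h import *
plan(611.4,94,103)
E
```

```text
time_s: 4.0
ee_pos: [611.5, 93.3, 106.3]
tool_rot: [-0.028, 1.0, 0.001, 0.001]
wrist_force: [-0.6, 6.4, -1.7]
finger_gap: 24.3
grip_force: 60.3
t 4.0 at [611.5  93.3 106.3] gap 24.3 grip 60.3 F [-0.6  6.4 -1.7] j [ 0.4   0.45  0.07 -0.   -1.19 -1.92]
 twist [0.12 0.13 0.14] travel m [0.     0.0007 0.0033]
```

```bash
python3 -m crank '[{"gripper":0.2,"travel":[-0.005,0,0],"twist":[0,0,0]},{"gripper":0.2,"travel":[-0.005,0,0],"twist":[0,0,0]},{"gripper":0.2,"travel":[-0.005,0,0],"twist":[0,0,0]},{"gripper":0.2,"travel":[-0.005,0,0],"twist":[0,0,0]},{"gripper":0.2,"travel":[-0.002,0,0],"twist":[0,0,0]},{"gripper":0.2,"travel":[-0.001,0,0],"twist":[0,0,0]},{"gripper":0.2,"travel":[0,0,0],"twist":[0,0,0]}]'; python3 -m crank '[{"gripper":0.2,"travel":[-0.001,0,0],"twist":[0,0,0]},{"gripper":0.2,"travel":[0,0,0],"twist":[0,0,0]}]';  python3 -m crank '[{"gripper":0.2,"travel":[-0.001,0,0],"twist":[0,0,0]},{"gripper":0.2,"travel":[0,0,0],"twist":[0,0,0]}]'
```

```text
time_s: 4.7
ee_pos: [634.1, 94.5, 106.3]
tool_rot: [-0.028, 1.0, 0.001, 0.001]
wrist_force: [-0.9, 5.5, 0.4]
finger_gap: 24.5
grip_force: 60.5
time_s: 4.9
ee_pos: [634.9, 94.6, 106.3]
tool_rot: [-0.028, 1.0, 0.001, 0.0]
wrist_force: [-2.1, 6.0, 0.5]
finger_gap: 24.6
grip_force: 60.5
time_s: 5.1
ee_pos: [635.0, 94.6, 106.3]
tool_rot: [-0.028, 1.0, 0.001, -0.0]
wrist_force: [-6.1, 5.5, 1.8]
finger_gap: 24.5
grip_force: 60.7
```

```bash
python3 -m crank '[{"gripper":0.2,"travel":[-0.001,0,0],"twist":[0,0,0]},{"gripper":0.2,"travel":[0,0,0],"twist":[0,0,0]},{"gripper":0.2,"travel":[0,0,0],"twist":[0,0,0]},{"gripper":0.6,"travel":[0,0,0],"twist":[0,0,0]},{"gripper":0.6,"travel":[0,0,0],"twist":[0,0,0]},{"gripper":0.6,"travel":[0,0,0],"twist":[0,0,0]},{"gripper":0.6,"travel":[0,0,-0.03],"twist":[0,0,0]},{"gripper":0.6,"travel":[0,0,-0.05],"twist":[0,0,0]},{"gripper":0.6,"travel":[0,0,-0.05],"twist":[0,0,0]},{"gripper":0.6,"travel":[0,0,-0.02],"twist":[0,0,0]},{"gripper":1,"travel":[0.04,-0.02,0],"twist":[0,0,0]},{"gripper":1,"travel":[0.04,-0.04,0],"twist":[0,0,0]},{"gripper":1,"travel":[0.03,-0.04,0],"twist":[0,0,0]},{"gripper":1,"travel":[0,-0.045,0],"twist":[0,0,0]},{"gripper":1,"travel":[0,-0.045,0],"twist":[0,0,0]},{"gripper":1,"travel":[0,-0.045,0],"twist":[0,0,0]}]'
python3 - <<'E'
from h import *
p,W=grab("top"); np.save("Wtop.npy",W); cv2.imwrite("pics/top1.png",p[:,:,::-1])
P=W[~np.isnan(W[...,0])]
g=P[(P[:,2]>112)&(P[:,2]<130)&(abs(P[:,0]-630)<40)&(abs(P[:,1]-94)<40)]
print(len(g),rect(g),np.percentile(g[:,2],[50,90]))
for q in("handpiece_1","scaler_1"):
    for pr,l,P in outl("top",q,W):
        Q=P[P[:,2]>4]; print(q,round(pr,2),l,len(P),rect(Q))
plan(472.6,-204.9,100,-5)
E
```

```text
time_s: 6.7
ee_pos: [544.3, -144.5, 256.3]
tool_rot: [-0.028, 1.0, -0.0, 0.001]
wrist_force: [0.5, 0.2, 0.5]
finger_gap: 85.1
grip_force: 0.0Traceback (most recent call last):
  File "<stdin>", line 5, in <module>
    return _quantile_unchecked(
        a, q, axis, out, overwrite_input, method, keepdims, weights)
    return _ureduce(a,
                    func=_quantile_ureduce_func,
    ...<5 lines>...
                    overwrite_input=overwrite_input,
                    method=method)
    r = func(a, **kwargs)
    result = _quantile(arr,
                       quantiles=q,
    ...<2 lines>...
                       out=out,
                       weights=wgt)
    slices_having_nans = np.isnan(arr[-1, ...])
                                  ~~~^^^^^^^^^
IndexError: index -1 is out of bounds for axis 0 with size 0
```

```bash
python3 -m crank '[{"gripper":1,"travel":[0.014,-0.045,0.005],"twist":[0,0,-1]},{"gripper":1,"travel":[0.014,-0.045,0.005],"twist":[0,0,-1]},{"gripper":1,"travel":[0.014,-0.045,0.005],"twist":[0,0,-1]},{"gripper":1,"travel":[0.014,-0.045,0.005],"twist":[0,0,-1]},{"gripper":1,"travel":[0.014,-0.045,0.005],"twist":[0,0,0]},{"gripper":1,"travel":[0.014,-0.045,0.005],"twist":[0,0,0]},{"gripper":1,"travel":[0,0,0],"twist":[0,0,0]}]'
python3 - <<'E'
from h import *
p,W=grab("top"); np.save("Wtop.npy",W); cv2.imwrite("pics/top1.png",p[:,:,::-1])
P=W[~np.isnan(W[...,0])]
g=P[(P[:,2]>112)&(P[:,2]<130)&(abs(P[:,0]-630)<40)&(abs(P[:,1]-94)<40)]
if len(g)>5: print(len(g),rect(g),np.percentile(g[:,2],[50,90]))
for cam in("top","side"):
  if cam=="side": p,W=grab(cam)
  for q in("handpiece_1","scaler_1"):
    for pr,l,P in outl(cam,q,W):
        Q=P[P[:,2]>4]; print(cam,q,round(pr,2),l,len(P),rect(Q))
plan(474.3,-438.6,100,7)
E
```

```text
time_s: 7.45
ee_pos: [484.7, -424.1, 223.3]
tool_rot: [-0.06, 0.998, 0.0, -0.002]
wrist_force: [1.4, 0.4, -0.4]
finger_gap: 85.1
grip_force: 0.0
70 (array([635.9,  95.6], dtype=float32), 24.5, 16.9, -84.8) [121.23409895 124.78343894]
top handpiece_1 0.76 [281.7 396. ] 386 (array([ 471.4, -205.3], dtype=float32), 151.1, 23.8, -6.1)
top handpiece_1 0.67 [286.1 427.1] 346 (array([ 456.9, -279.6], dtype=float32), 127.2, 24.8, 5.9)
top scaler_1 0.71 [278.1 371.1] 219 (array([ 483.7, -127.7], dtype=float32), 130.9, 14.4, 13.2)
top scaler_1 0.56 [287.4 188. ] 1172 (array([447.9, 384.2], dtype=float32), 207.1, 80.2, -88.7)
side handpiece_1 0.65 [217.6 397.1] 237 (array([ 472.4, -435.9], dtype=float32), 149.8, 25.3, 10.4)
side handpiece_1 0.63 [238.8 390.6] 286 (array([ 446.3, -275.5], dtype=float32), 147.0, 22.9, 5.3)
side handpiece_1 0.57 [244.1 374.1] 299 (array([ 471.1, -201.8], dtype=float32), 146.0, 25.3, -5.9)
side scaler_1 0.74 [226.2 384.4] 211 (array([ 480.1, -358.8], dtype=float32), 139.6, 21.8, -3.1)
side scaler_1 0.46 [253.4 365.4] 196 (array([ 470.2, -126.7], dtype=float32), 128.4, 19.5, 11.5)
t 7.8 at [ 487.8 -418.2  226. ] gap 85.9 grip 0.0 F [-0.1  0.6  0.2] j [-0.47  0.44  0.37  0.   -1.49 -0.98]
 twist [-0.04  0.05  0.31] travel m [ 0.0158 -0.0186  0.126 ]
```

View pics/top1.png

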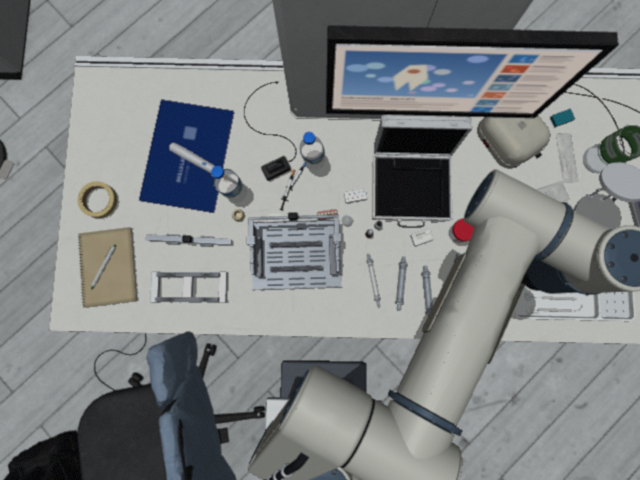

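```bash
sed -i 's/^C=.*/C=np.array([539.4,89.8]); CY=3.1/' h.py; python3 -m crank '[{"gripper":0.6,"travel":[0.008,-0.0095,0.04],"twist":[0,0,0]},{"gripper":0.6,"travel":[0.008,-0.0095,0.04],"twist":[0,0,0]},{"gripper":0.6,"travel":[0,0,0.045],"twist":[0,0,0]},{"gripper":0.6,"travel":[0,0,0.04],"twist":[0,0,0]},{"gripper":0.6,"travel":[0,0,0.04],"twist":[0,0,0]},{"gripper":0.6,"travel":[0,0,0.017],"twist":[0,0,0]},{"gripper":0.6,"travel":[0,0,0],"twist":[0,0,0]},{"gripper":0.6,"travel":[0,0,0],"twist":[0,0,0]}]'
python3 - <<'E'
from h import *
plan(474.3,-438.6,2,7)
E
```

```text
time_s: 8.55
ee_pos: [474.8, -439.9, 4.6]
tool_rot: [-0.064, 0.998, -0.001, 0.0]
wrist_force: [-0.8, -0.2, 0.7]
finger_gap: 51.4
grip_force: 0.0
t 8.6 at [ 474.8 -439.9    4.6] gap 51.4 grip 0.0 F [-0.8 -0.2  0.7] j [-0.51  0.59  0.02  0.   -1.   -0.94]
 twist [-0.08  0.05  0.32] travel m [0.0003 0.0014 0.0026]
```

```bash
python3 -m crank '[{"gripper":0,"travel":[0,0.001,0.0025],"twist":[0,0,0]},{"gripper":0,"travel":[0,0,0],"twist":[0,0,0]},{"gripper":0,"travel":[0,0,0],"twist":[0,0,0]},{"gripper":0,"travel":[0,0,0],"twist":[0,0,0]},{"gripper":0,"travel":[0,0,0],"twist":[0,0,0]},{"gripper":0,"travel":[0,0,0],"twist":[0,0,0]},{"gripper":0,"travel":[0,0,-0.02],"twist":[0,0,0]},{"gripper":0,"travel":[0,0,-0.04],"twist":[0,0,0]},{"gripper":0,"travel":[0,0,-0.045],"twist":[0,0,0]},{"gripper":0,"travel":[0,0,-0.045],"twist":[0,0,0]},{"gripper":0,"travel":[0,0,0],"twist":[0,0,0]}]'
python3 - <<'E'
from h import *
c=cas(0,48);plan(*c,150)
E
```

```text
time_s: 9.65
ee_pos: [476.2, -441.8, 159.1]
tool_rot: [-0.063, 0.998, -0.005, 0.005]
wrist_force: [1.3, -0.4, -0.3]
finger_gap: 17.6
grip_force: 58.9
t 9.7 at [ 476.2 -441.8  159.1] gap 17.6 grip 58.9 F [ 1.3 -0.4 -0.3] j [-0.51  0.47  0.24  0.   -1.33 -0.94]
 twist [-0.58  0.56  4.15] travel m [-0.0919  0.5754  0.0091]
```

```bash
python3 -m crank '[{"gripper":0,"travel":[0,0,0],"twist":[-0.5,0.5,4.1]},{"gripper":0,"travel":[-0.007,0.044,0],"twist":[0,0,0]},{"gripper":0,"travel":[-0.007,0.044,0],"twist":[0,0,0]},{"gripper":0,"travel":[-0.007,0.044,0],"twist":[0,0,0]},{"gripper":0,"travel":[-0.007,0.044,0],"twist":[0,0,0]},{"gripper":0,"travel":[-0.007,0.044,0],"twist":[0,0,0]},{"gripper":0,"travel":[-0.007,0.044,0],"twist":[0,0,0]},{"gripper":0,"travel":[-0.007,0.044,0],"twist":[0,0,0]},{"gripper":0,"travel":[-0.007,0.044,0],"twist":[0,0,0]},{"gripper":0,"travel":[-0.007,0.044,0],"twist":[0,0,0]},{"gripper":0,"travel":[-0.007,0.044,0],"twist":[0,0,0]},{"gripper":0,"travel":[-0.007,0.044,0],"twist":[0,0,0]},{"gripper":0,"travel":[-0.007,0.044,0],"twist":[0,0,0]},{"gripper":0,"travel":[-0.007,0.044,0],"twist":[0,0,0]},{"gripper":0,"travel":[0,0,0],"twist":[0,0,0]},{"gripper":0,"travel":[0,0,0],"twist":[0,0,0]}]'
python3 - <<'E'
from h import *
c=cas(0,48);plan(*c,90)
for cam in("top","side"):
    p,W=grab(cam); cv2.imwrite(f"pics/{cam}2.png",cv2.resize(p[195:325,200:420] if cam=="top" else p[180:330,220:420],None,fx=3.5,fy=3.5,interpolation=cv2.INTER_CUBIC)[:,:,::-1])
E
```

```text
time_s: 11.25
ee_pos: [532.9, 137.9, 154.2]
tool_rot: [-0.028, 1.0, 0.004, -0.005]
wrist_force: [-0.4, -0.6, -1.3]
finger_gap: 17.9
grip_force: 59.1
t 11.2 at [532.9 137.9 154.2] gap 17.9 grip 59.1 F [-0.4 -0.6 -1.3] j [ 0.53  0.3  -0.03 -0.01 -1.25 -2.04]
 twist [ 0.47 -0.57  0.12] travel m [-0.0039 -0.0003  0.0642]
```

View pics/side2.png

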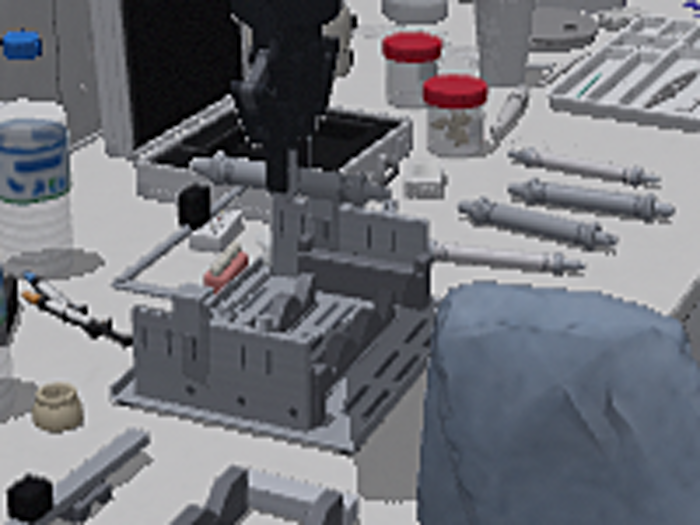

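```bash
cat >> h.py <<'E'
def held(cam,zlo,zhi,half=90,wid=14):
    """extent of a held thing in tool frame along tool x (through TCP)"""
    s=readout.sense(); p,W=grab(cam); P=W[~np.isnan(W[...,0])]
    L=(P-s["ee_pos"])@Ro.from_quat(s["tool_rot"]).as_matrix()
    z=-L[:,2]
    m=(z>zlo)&(z<zhi)&(abs(L[:,0])<half)&(abs(L[:,1])<wid); L=L[m]
    if len(L)<5: print(cam,"few",len(L)); return
    h,b=np.histogram(L[:,0],np.arange(-half,half+1,6))
    print(cam,len(L),"tool-x ends",np.percentile(L[:,0],[0.5,99.5]).round(1),dict(zip(b.tolist(),h.tolist())),"slope z/x",np.polyfit(L[:,0],-L[:,2],1).round(3))
E
python3 - <<'E'
from h import *
held("side",-8,22); held("top",-8,22)
E
```

```text
side 393 tool-x ends [-73.1  76.5] {-90: 0, -84: 0, -78: 6, -72: 9, -66: 10, -60: 13, -54: 26, -48: 15, -42: 20, -36: 13, -30: 19, -24: 18, -18: 12, -12: 1, -6: 2, 0: 4, 6: 24, 12: 17, 18: 19, 24: 20, 30: 19, 36: 18, 42: 21, 48: 20, 54: 31, 60: 12, 66: 11, 72: 13, 78: 0, 84: 0} slope z/x [-1.0000e-03  1.0754e+01]
top 154 tool-x ends [22.9 76.6] {-90: 0, -84: 0, -78: 0, -72: 0, -66: 0, -60: 0, -54: 0, -48: 0, -42: 0, -36: 0, -30: 0, -24: 0, -18: 0, -12: 0, -6: 0, 0: 0, 6: 0, 12: 0, 18: 2, 24: 12, 30: 23, 36: 15, 42: 24, 48: 18, 54: 29, 60: 10, 66: 15, 72: 6, 78: 0, 84: 0} slope z/x [-0.075 18.703]
```

```bash
python3 -m crank '[{"gripper":0,"travel":[-0.0055,0,0.02],"twist":[0.45,-0.5,0]},{"gripper":0,"travel":[0,0,0.03],"twist":[0,0,0]},{"gripper":0,"travel":[0,0,0.03],"twist":[0,0,0]},{"gripper":0,"travel":[0,0,0.02],"twist":[0,0,0]},{"gripper":0,"travel":[0,0,0.012],"twist":[0,0,0]},{"gripper":0,"travel":[0,0,0.008],"twist":[0,0,0]},{"gripper":0,"travel":[0,0,0.004],"twist":[0,0,0]},{"gripper":0,"travel":[0,0,0.002],"twist":[0,0,0]},{"gripper":0,"travel":[0,0,0],"twist":[0,0,0]},{"gripper":0,"travel":[0,0,0],"twist":[0,0,0]}]'
python3 - <<'E'
from h import *
c=cas(1.7,48);plan(*c,22)
E
```

```text
time_s: 12.45
ee_pos: [539.1, 137.8, 29.5]
tool_rot: [-0.027, 1.0, 0.001, 0.0]
wrist_force: [-0.3, 0.3, -1.4]
finger_gap: 17.9
grip_force: 59.1
t 12.4 at [539.1 137.8  29.5] gap 17.9 grip 59.1 F [-0.3  0.3 -1.4] j [ 0.53  0.41 -0.21 -0.   -0.95 -2.05]
 twist [0.06 0.06 0.03] travel m [0.0006 0.     0.0075]
```

```bash
python3 -m crank '[{"gripper":0,"travel":[0,0,0.003],"twist":[0,0,0]},{"gripper":0,"travel":[0,0,0.002],"twist":[0,0,0]},{"gripper":0,"travel":[0,0,0],"twist":[0,0,0]}]';python3 -m crank '[{"gripper":0,"travel":[0,0,0.002],"twist":[0,0,0]},{"gripper":0,"travel":[0,0,0],"twist":[0,0,0]}]'
```

```text
time_s: 12.75
ee_pos: [538.3, 137.5, 23.4]
tool_rot: [-0.027, 1.0, 0.0, -0.0]
wrist_force: [0.4, 1.1, -2.0]
finger_gap: 18.3
grip_force: 59.1
time_s: 12.95
ee_pos: [538.6, 137.6, 23.0]
tool_rot: [-0.027, 1.0, 0.0, 0.0]
wrist_force: [-4.4, 0.3, 9.0]
finger_gap: 18.1
grip_force: 60.3
```

```bash
python3 -m crank '[{"gripper":0.38,"travel":[0,0,0],"twist":[0,0,0]},{"gripper":0.38,"travel":[0,0,0],"twist":[0,0,0]},{"gripper":0.38,"travel":[0,0,0],"twist":[0,0,0]},{"gripper":0.38,"travel":[0,0,-0.02],"twist":[0,0,0]},{"gripper":0.38,"travel":[0,0,-0.035],"twist":[0,0,0]},{"gripper":0.4,"travel":[0,0,-0.04],"twist":[0,0,0]},{"gripper":0.6,"travel":[0,0,-0.03],"twist":[0,0,0]},{"gripper":0.6,"travel":[0.0113,-0.041,-0.005],"twist":[0,0,0]},{"gripper":0.6,"travel":[0.0113,-0.041,0],"twist":[0,0,0]},{"gripper":0.6,"travel":[0.0113,-0.041,0],"twist":[0,0,0]},{"gripper":0.6,"travel":[0.0113,-0.041,0],"twist":[0,0,0]},{"gripper":0.6,"travel":[0.0113,-0.041,0],"twist":[0,0,0]},{"gripper":0.6,"travel":[0.0113,-0.041,0],"twist":[0,0,0]},{"gripper":0.6,"travel":[0.0113,-0.041,0],"twist":[0,0,0]},{"gripper":0.6,"travel":[0.0113,-0.041,0],"twist":[0,0,0]},{"gripper":0.6,"travel":[0.0113,-0.041,0],"twist":[0,0,0]},{"gripper":0.6,"travel":[0.0113,-0.041,0],"twist":[0,0,-1.6]},{"gripper":0.6,"travel":[0,0,0],"twist":[0,0,0]}]'
python3 - <<'E'
from h import *
for cam in("top","side"):
  p,W=grab(cam)
  for q in("handpiece_1","scaler_1"):
    for pr,l,P in outl(cam,q,W):
        Q=P[P[:,2]>4]; print(cam,q,round(pr,2),l,len(P),rect(Q),np.median(P[:,2]).round(1))
plan(447.5,-278.6,2,4.7)
E
```

```text
time_s: 14.75
ee_pos: [446.7, -282.0, 151.1]
tool_rot: [-0.039, 0.999, -0.0, -0.001]
wrist_force: [0.3, 0.8, -0.3]
finger_gap: 51.2
grip_force: 0.0
top handpiece_1 0.62 [254.2 276.4] 320 (array([537.2, 138.5], dtype=float32), 144.5, 19.5, 2.6) 39.5
top handpiece_1 0.58 [312.2 431.3] 68 (array([ 390.8, -224.6], dtype=float32), 137.8, 40.8, -84.2) 19.5
top scaler_1 0.38 [282.5 373.1] 22 (array([ 469.3, -128.5], dtype=float32), 16.8, 8.5, 1.8) 14.6
side handpiece_1 0.68 [245. 374.] 252 (array([ 466.1, -201.2], dtype=float32), 140.9, 25.4, -4.2) 14.0
side handpiece_1 0.63 [285.6 316.7] 132 (array([482.2, 146.4], dtype=float32), 55.7, 41.5, -50.4) 35.4
side handpiece_1 0.49 [237.9 388.7] 295 (array([ 444.2, -273.9], dtype=float32), 143.1, 25.7, 5.3) 13.3
side scaler_1 0.73 [254.7 363.9] 207 (array([ 470.5, -127.4], dtype=float32), 127.9, 23.9, 10.1) 9.8
side scaler_1 0.61 [228.3 377.3] 183 (array([ 482.3, -357.5], dtype=float32), 134.9, 28.2, -2.6) 8.7
side scaler_1 0.49 [272.8 304.2] 4698 (array([582.7,  39. ], dtype=float32), 426.1, 224.2, -70.0) 31.8
t 15.1 at [ 448.5 -277.2  151.6] gap 51.1 grip 0.0 F [0.2 0.4 0.2] j [-0.26  0.25 -0.11 -0.   -1.22 -1.23]
 twist [ 0.03 -0.    0.1 ] travel m [ 0.0011 -0.0013  0.1496]
```

```bash
python3 -m crank '[{"gripper":0.6,"travel":[0.001,-0.001,0.04],"twist":[0,0,0]},{"gripper":0.6,"travel":[0,0,0.04],"twist":[0,0,0]},{"gripper":0.6,"travel":[0,0,0.04],"twist":[0,0,0]},{"gripper":0.6,"travel":[0,0,0.02],"twist":[0,0,0]},{"gripper":0.6,"travel":[0,0,0.0095],"twist":[0,0,0]},{"gripper":0.4,"travel":[0,0,0],"twist":[0,0,0]},{"gripper":0,"travel":[0,0,0],"twist":[0,0,0]},{"gripper":0,"travel":[0,0,0],"twist":[0,0,0]},{"gripper":0,"travel":[0,0,0],"twist":[0,0,0]},{"gripper":0,"travel":[0,0,0],"twist":[0,0,0]},{"gripper":0,"travel":[0,0,0],"twist":[0,0,0]},{"gripper":0,"travel":[0,0,-0.02],"twist":[0,0,0]},{"gripper":0,"travel":[0,0,-0.04],"twist":[0,0,0]},{"gripper":0,"travel":[0,0,-0.045],"twist":[0,0,0]},{"gripper":0,"travel":[0,0,-0.045],"twist":[0,0,0]},{"gripper":0,"travel":[0,0,0],"twist":[0,0,0]},{"gripper":0,"travel":[0,0,0],"twist":[0,0,0]}]'
python3 - <<'E'
from h import *
c=cas(0,0);plan(*c,150)
held("side",-8,22)
E
```

```text
time_s: 16.75
ee_pos: [447.6, -279.0, 153.0]
tool_rot: [-0.041, 0.999, 0.0, 0.001]
wrist_force: [-1.5, 0.3, -2.6]
finger_gap: 17.7
grip_force: 58.8
t 16.8 at [ 447.6 -279.   153. ] gap 17.7 grip 58.8 F [-1.5  0.3 -2.6] j [-0.26  0.25 -0.1  -0.   -1.22 -1.23]
 twist [0.02 0.14 1.6 ] travel m [-0.1116  0.3633  0.003 ]
side 260 tool-x ends [-72.5  76. ] {-90: 0, -84: 0, -78: 3, -72: 5, -66: 7, -60: 11, -54: 14, -48: 15, -42: 12, -36: 10, -30: 13, -24: 10, -18: 11, -12: 3, -6: 3, 0: 2, 6: 11, 12: 12, 18: 13, 24: 11, 30: 12, 36: 14, 42: 14, 48: 15, 54: 17, 60: 8, 66: 8, 72: 6, 78: 0, 84: 0} slope z/x [5.000e-03 8.868e+00]
```

```bash
python3 -m crank '[{"gripper":0,"travel":[0,0,0],"twist":[0,0,1.6]},{"gripper":0,"travel":[-0.0126,0.0404,0],"twist":[0,0,0]},{"gripper":0,"travel":[-0.0126,0.0404,0],"twist":[0,0,0]},{"gripper":0,"travel":[-0.0126,0.0404,0],"twist":[0,0,0]},{"gripper":0,"travel":[-0.0126,0.0404,0],"twist":[0,0,0]},{"gripper":0,"travel":[-0.0126,0.0404,0],"twist":[0,0,0]},{"gripper":0,"travel":[-0.0126,0.0404,0],"twist":[0,0,0]},{"gripper":0,"travel":[-0.0126,0.0404,0],"twist":[0,0,0]},{"gripper":0,"travel":[-0.0126,0.0404,0],"twist":[0,0,0]},{"gripper":0,"travel":[-0.0126,0.0404,0],"twist":[0,0,0]},{"gripper":0,"travel":[0,0,0],"twist":[0,0,0]},{"gripper":0,"travel":[0,0,0.03],"twist":[0,0,0]},{"gripper":0,"travel":[0,0,0.04],"twist":[0,0,0]},{"gripper":0,"travel":[0,0,0],"twist":[0,0,0]},{"gripper":0,"travel":[0,0,0],"twist":[0,0,0]}]'
python3 - <<'E'
from h import *
c=cas(1.7,0);plan(*c,23)
held("side",-8,22)
E
```

```text
time_s: 18.3
ee_pos: [540.1, 89.3, 81.8]
tool_rot: [-0.027, 1.0, -0.001, -0.001]
wrist_force: [0.4, 0.0, 0.4]
finger_gap: 17.9
grip_force: 59.1
t 18.3 at [540.1  89.3  81.8] gap 17.9 grip 59.1 F [0.4 0.  0.4] j [ 0.45  0.34 -0.16  0.   -1.07 -1.97]
 twist [-0.08 -0.16  0.  ] travel m [-0.001   0.0005  0.0588]
side 369 tool-x ends [-89.5  77.1] {-90: 14, -84: 0, -78: 1, -72: 10, -66: 8, -60: 11, -54: 23, -48: 17, -42: 14, -36: 17, -30: 18, -24: 13, -18: 13, -12: 1, -6: 2, 0: 1, 6: 19, 12: 20, 18: 14, 24: 17, 30: 20, 36: 14, 42: 21, 48: 17, 54: 29, 60: 11, 66: 13, 72: 10, 78: 1, 84: 0} slope z/x [-0.015 10.148]
```

```bash
python3 -m crank '[{"gripper":0,"travel":[-0.001,0.0005,0.03],"twist":[0,0,0]},{"gripper":0,"travel":[0,0,0.015],"twist":[0,0,0]},{"gripper":0,"travel":[0,0,0.008],"twist":[0,0,0]},{"gripper":0,"travel":[0,0,0.004],"twist":[0,0,0]},{"gripper":0,"travel":[0,0,0.0015],"twist":[0,0,0]},{"gripper":0,"travel":[0,0,0],"twist":[0,0,0]},{"gripper":0,"travel":[0,0,0],"twist":[0,0,0]}]';python3 -m crank '[{"gripper":0.36,"travel":[0,0,0],"twist":[0,0,0]},{"gripper":0.36,"travel":[0,0,0],"twist":[0,0,0]},{"gripper":0.36,"travel":[0,0,0],"twist":[0,0,0]},{"gripper":0.36,"travel":[0,0,-0.02],"twist":[0,0,0]},{"gripper":0.36,"travel":[0,0,-0.035],"twist":[0,0,0]},{"gripper":0.4,"travel":[0,0,-0.04],"twist":[0,0,0]},{"gripper":0.6,"travel":[0,0,-0.03],"twist":[0,0,0]},{"gripper":0.6,"travel":[0.0122,-0.0414,-0.005],"twist":[0,0,0]},{"gripper":0.6,"travel":[0.0122,-0.0414,0],"twist":[0,0,0]},{"gripper":0.6,"travel":[0.0122,-0.0414,0],"twist":[0,0,0]},{"gripper":0.6,"travel":[0.0122,-0.0414,0],"twist":[0,0,0]},{"gripper":0.6,"travel":[0.0122,-0.0414,0],"twist":[0,0,0]},{"gripper":0.6,"travel":[0.0122,-0.0414,0],"twist":[0,0,0]},{"gripper":0.6,"travel":[0.0122,-0.0414,0],"twist":[0,0,0]},{"gripper":0.6,"travel":[0,0,0],"twist":[0,0,4.5]},{"gripper":0.6,"travel":[0,0,0],"twist":[0,0,4.5]},{"gripper":0.6,"travel":[0,0,0],"twist":[0,0,0]}]'
python3 - <<'E'
from h import *
for cam in("top","side"):
  p,W=grab(cam)
  for q in("handpiece_1","scaler_1"):
    for pr,l,P in outl(cam,q,W):
        Q=P[P[:,2]>4]; print(cam,q,round(pr,2),l,len(P),rect(Q),np.median(P[:,2]).round(1))
plan(471.5,-203.7,2,-6)
E
```

```text
time_s: 19.05
ee_pos: [542.6, 90.6, 25.0]
tool_rot: [-0.027, 1.0, 0.0, 0.001]
wrist_force: [-0.4, -1.4, 2.9]
finger_gap: 18.2
grip_force: 59.5
time_s: 20.75
ee_pos: [471.9, -203.6, 153.4]
tool_rot: [0.052, 0.999, 0.0, -0.0]
wrist_force: [0.3, -1.0, -1.2]
finger_gap: 51.1
grip_force: 0.0
top handpiece_1 0.82 [253.5 295.5] 369 (array([540.9,  89.9], dtype=float32), 149.6, 22.4, 3.3) 39.0
top handpiece_1 0.71 [301.  396.1] 131 (array([ 422.6, -200. ], dtype=float32), 52.8, 22.3, -2.6) 18.4
top handpiece_1 0.55 [254.2 277.7] 360 (array([536.9, 136.9], dtype=float32), 143.7, 21.1, 3.3) 39.0
side handpiece_1 0.85 [270.1 308.6] 369 (array([534.1,  89.5], dtype=float32), 204.2, 127.1, -49.5) 36.1
side handpiece_1 0.65 [242.2 370.5] 243 (array([ 469.4, -201.7], dtype=float32), 142.7, 22.3, -4.2) 14.1
side handpiece_1 0.6 [341.9 284.3] 2307 (array([447.7, 385.7], dtype=float32), 211.5, 87.1, -89.0) 19.6
side handpiece_1 0.59 [283.6 317.4] 102 (array([487.1, 137.6], dtype=float32), 42.8, 26.6, 25.6) 34.8
side scaler_1 0.68 [254.7 364.2] 192 (array([ 470.4, -127.1], dtype=float32), 127.7, 22.1, 12.0) 10.4
side scaler_1 0.55 [228.3 382.8] 89 (array([ 488.7, -357.7], dtype=float32), 113.9, 23.3, -0.3) 10.0
t 21.1 at [ 472.2 -203.   153.6] gap 51.3 grip 0.0 F [-0.7  0.1 -0.5] j [-0.1   0.22 -0.13 -0.   -1.21 -1.57]
 twist [ 0.03 -0.02  0.21] travel m [ 0.0007 -0.0007  0.1516]
```

```bash
python3 -m crank '[{"gripper":0.6,"travel":[0.001,-0.0007,0.04],"twist":[0,0,0]},{"gripper":0.6,"travel":[0,0,0.04],"twist":[0,0,0]},{"gripper":0.6,"travel":[0,0,0.04],"twist":[0,0,0]},{"gripper":0.6,"travel":[0,0,0.02],"twist":[0,0,0]},{"gripper":0.6,"travel":[0,0,0.0115],"twist":[0,0,0]},{"gripper":0.4,"travel":[0,0,0],"twist":[0,0,0]},{"gripper":0,"travel":[0,0,0],"twist":[0,0,0]},{"gripper":0,"travel":[0,0,0],"twist":[0,0,0]},{"gripper":0,"travel":[0,0,0],"twist":[0,0,0]},{"gripper":0,"travel":[0,0,0],"twist":[0,0,0]},{"gripper":0,"travel":[0,0,0],"twist":[0,0,0]},{"gripper":0,"travel":[0,0,-0.02],"twist":[0,0,0]},{"gripper":0,"travel":[0,0,-0.04],"twist":[0,0,0]},{"gripper":0,"travel":[0,0,-0.045],"twist":[0,0,0]},{"gripper":0,"travel":[0,0,-0.045],"twist":[0,0,0]},{"gripper":0,"travel":[0,0,0],"twist":[0,0,-4.5]},{"gripper":0,"travel":[0,0,0],"twist":[0,0,-4.7]},{"gripper":0,"travel":[0,0,0],"twist":[0,0,0]},{"gripper":0,"travel":[0,0,0],"twist":[0,0,0]}]'
python3 - <<'E'
from h import *
held("side",-8,22)
c=cas(1.7,-48);plan(*c,150)
E
```

```text
time_s: 22.95
ee_pos: [470.7, -203.8, 151.7]
tool_rot: [-0.028, 1.0, 0.0, -0.001]
wrist_force: [-0.5, 0.2, -1.1]
finger_gap: 17.5
grip_force: 58.7
side 275 tool-x ends [-74.2  75.7] {-90: 0, -84: 0, -78: 5, -72: 5, -66: 8, -60: 11, -54: 16, -48: 15, -42: 11, -36: 14, -30: 10, -24: 15, -18: 8, -12: 2, -6: 3, 0: 1, 6: 11, 12: 17, 18: 13, 24: 11, 30: 14, 36: 15, 42: 14, 48: 13, 54: 20, 60: 8, 66: 8, 72: 7, 78: 0, 84: 0} slope z/x [3.000e-03 9.203e+00]
t 23.0 at [ 470.7 -203.9  151.7] gap 17.7 grip 58.7 F [ 1.2  0.2 -1.2] j [-0.1   0.22 -0.14 -0.   -1.21 -1.41]
 twist [ 0.05 -0.07  0.11] travel m [-0.0862  0.2415  0.0017]
```

Offset about 1 mm; carry to the right V.

```bash
python3 -m crank '[{"gripper":0,"travel":[-0.0143,0.0402,0],"twist":[0,0,0]},{"gripper":0,"travel":[-0.0143,0.0402,0],"twist":[0,0,0]},{"gripper":0,"travel":[-0.0143,0.0402,0],"twist":[0,0,0]},{"gripper":0,"travel":[-0.0143,0.0402,0],"twist":[0,0,0]},{"gripper":0,"travel":[-0.0143,0.0402,0],"twist":[0,0,0]},{"gripper":0,"travel":[-0.0143,0.0402,0],"twist":[0,0,0]},{"gripper":0,"travel":[0,0,0],"twist":[0,0,0]},{"gripper":0,"travel":[0,0,0.03],"twist":[0,0,0]},{"gripper":0,"travel":[0,0,0.04],"twist":[0,0,0]},{"gripper":0,"travel":[0,0,0.02],"twist":[0,0,0]},{"gripper":0,"travel":[0,0,0],"twist":[0,0,0]},{"gripper":0,"travel":[0,0,0],"twist":[0,0,0]}]'
python3 - <<'E'
from h import *
c=cas(1.2,-48);plan(*c,23)
E
```

```text
time_s: 24.2
ee_pos: [543.1, 41.5, 62.7]
tool_rot: [-0.029, 1.0, -0.0, -0.0]
wrist_force: [0.4, -0.4, -0.7]
finger_gap: 17.6
grip_force: 59.0
t 24.2 at [543.1  41.5  62.7] gap 17.6 grip 59.0 F [ 0.4 -0.4 -0.7] j [ 0.36  0.36 -0.2   0.   -1.02 -1.88]
 twist [-0.01 -0.01  0.2 ] travel m [-0.0002  0.0004  0.0397]
```

```bash
python3 -m crank '[{"gripper":0,"travel":[0,0.0004,0.02],"twist":[0,0,0]},{"gripper":0,"travel":[0,0,0.01],"twist":[0,0,0]},{"gripper":0,"travel":[0,0,0.006],"twist":[0,0,0]},{"gripper":0,"travel":[0,0,0.0025],"twist":[0,0,0]},{"gripper":0,"travel":[0,0,0.0015],"twist":[0,0,0]},{"gripper":0,"travel":[0,0,0],"twist":[0,0,0]},{"gripper":0,"travel":[0,0,0],"twist":[0,0,0]}]';python3 -m crank '[{"gripper":0.36,"travel":[0,0,0],"twist":[0,0,0]},{"gripper":0.36,"travel":[0,0,0],"twist":[0,0,0]},{"gripper":0.36,"travel":[0,0,0],"twist":[0,0,0]},{"gripper":0.36,"travel":[0,0,-0.02],"twist":[0,0,0]},{"gripper":0.36,"travel":[0,0,-0.035],"twist":[0,0,0]},{"gripper":0.4,"travel":[0,0,-0.04],"twist":[0,0,0]},{"gripper":0.6,"travel":[0,0,-0.03],"twist":[0,0,0]},{"gripper":0.6,"travel":[0.0095,0.0434,-0.005],"twist":[0,0,0]},{"gripper":0.6,"travel":[0.0095,0.0434,0],"twist":[0,0,0]},{"gripper":0.6,"travel":[0.0095,0.0434,0],"twist":[0,0,0]},{"gripper":0.6,"travel":[0.0095,0.0434,0],"twist":[0,0,0]},{"gripper":0.6,"travel":[0.0095,0.0434,0],"twist":[0,0,0]},{"gripper":0.6,"travel":[0.0095,0.0434,0],"twist":[0,0,0]},{"gripper":0.6,"travel":[0.0095,0.0434,0],"twist":[0,0,0]},{"gripper":0.6,"travel":[0.0095,0.0434,0],"twist":[0,0,2.1]},{"gripper":0.6,"travel":[0,0,0],"twist":[0,0,0]},{"gripper":0.6,"travel":[0,0,0],"twist":[0,0,0]}]'
python3 - <<'E'
from h import *
for cam in("top","side"):
  p,W=grab(cam)
  if cam=="top":cv2.imwrite("pics/top3.png",cv2.resize(p[200:330,140:400],None,fx=3,fy=3,interpolation=cv2.INTER_CUBIC)[:,:,::-1])
  for q in("handpiece_1","scaler_1","layer_cradle"):
    for pr,l,P in outl(cam,q,W):
        Q=P[P[:,2]>4]; print(cam,q,round(pr,2),l,len(P),rect(Q),np.median(P[:,2]).round(1))
plan(448.5,384.3,80,1)
E
```

```text
time_s: 24.9
ee_pos: [543.0, 41.8, 24.1]
tool_rot: [-0.029, 1.0, -0.0, 0.0]
wrist_force: [-4.3, -1.9, 7.6]
finger_gap: 17.7
grip_force: 60.0
time_s: 26.6
ee_pos: [446.2, 385.3, 151.9]
tool_rot: [-0.012, 1.0, -0.0, -0.0]
wrist_force: [0.2, -0.7, -0.2]
finger_gap: 51.2
grip_force: 0.0
top handpiece_1 0.89 [254.2 306.5] 279 (array([542.1,  42.3], dtype=float32), 139.1, 17.5, 3.0) 39.9
top handpiece_1 0.66 [253.4 293.7] 407 (array([540.8,  91.3], dtype=float32), 149.8, 24.9, 3.2) 38.2
top handpiece_1 0.54 [254.1 276.4] 345 (array([538.6, 139.6], dtype=float32), 141.5, 23.1, 0.6) 39.0
top handpiece_1 0.49 [292.3 189.7] 954 (array([448. , 375.1], dtype=float32), 189.6, 83.0, -89.6) 26.5
top scaler_1 0.77 [283.  459.7] 272 (array([ 484.8, -361.6], dtype=float32), 148.0, 17.9, -2.6) 12.5
top scaler_1 0.7 [280.4 372.7] 261 (array([ 478.5, -129. ], dtype=float32), 148.2, 17.2, 11.6) 13.0
top layer_cradle 0.91 [295.3 203.7] 847 (array([447.2, 370.6], dtype=float32), 180.5, 83.6, -88.7) 26.5
side handpiece_1 0.78 [263.9 316. ] 357 (array([482.4, 138.5], dtype=float32), 406.5, 121.6, -60.6) 34.5
side handpiece_1 0.74 [271.1 316.4] 267 (array([504.7, 121.3], dtype=float32), 126.6, 99.4, -59.8) 35.9
side handpiece_1 0.62 [286.  315.2] 125 (array([491.3, 149.6], dtype=float32), 54.0, 43.5, 70.4) 35.4
side scaler_1 0.74 [253.6 363.3] 193 (array([ 468.4, -124.4], dtype=float32), 125.2, 23.9, 12.9) 10.1
side scaler_1 0.72 [225.4 382.5] 183 (array([ 484.1, -359.5], dtype=float32), 136.4, 23.9, -3.4) 9.0
side layer_cradle 0.59 [344.3 280.2] 2359 (array([447.3, 386.8], dtype=float32), 211.2, 85.5, -89.1) 19.5
t 27.0 at [447.  383.8 152.6] gap 51.2 grip 0.0 F [ 0.6  0.5 -0.6] j [ 0.97  0.37  0.06 -0.   -1.27 -2.52]
 twist [ 0.04 -0.01  0.17] travel m [-0.0015  0.0005  0.0726]
```

View pics/top3.png

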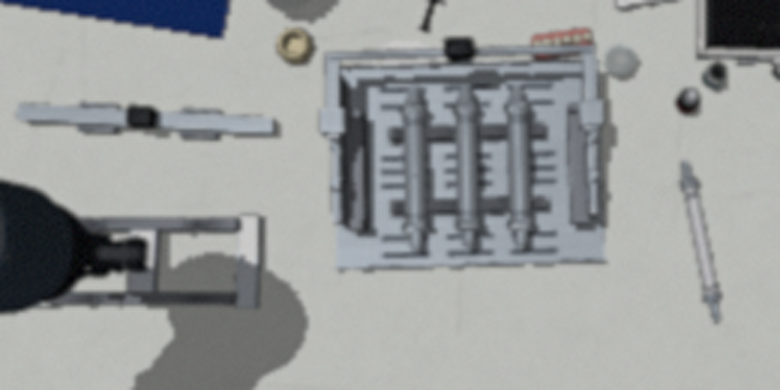

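```bash
python3 -m crank '[{"gripper":0.6,"travel":[-0.001,0.0005,0.04],"twist":[0,0,0]},{"gripper":0.6,"travel":[0,0,0.04],"twist":[0,0,0]},{"gripper":0.6,"travel":[0,0,0.04],"twist":[0,0,0]},{"gripper":0.6,"travel":[0,0,0.02],"twist":[0,0,0]},{"gripper":0.6,"travel":[0,0,0.0075],"twist":[0,0,0]},{"gripper":0.4,"travel":[0,0,0],"twist":[0,0,0]},{"gripper":0,"travel":[0,0,0],"twist":[0,0,0]},{"gripper":0,"travel":[0,0,0],"twist":[0,0,0]},{"gripper":0,"travel":[0,0,0],"twist":[0,0,0]},{"gripper":0,"travel":[0,0,0],"twist":[0,0,0]},{"gripper":0,"travel":[0,0,0],"twist":[0,0,0]},{"gripper":0,"travel":[0,0,-0.02],"twist":[0,0,0]},{"gripper":0,"travel":[0,0,-0.04],"twist":[0,0,0]},{"gripper":0,"travel":[0,0,-0.045],"twist":[0,0,0]},{"gripper":0,"travel":[0,0,-0.045],"twist":[0,0,0]},{"gripper":0,"travel":[0,0,0],"twist":[0,0,-2]},{"gripper":0,"travel":[0,0,0],"twist":[0,0,0]},{"gripper":0,"travel":[0,0,0],"twist":[0,0,0]}]'
python3 - <<'E'
from h import *
c=cas(0,0);plan(*c,150)
s=readout.sense(); R=Ro.from_quat(s["tool_rot"]).as_matrix()
for cam in("side","top"):
    p,W=grab(cam); P=W[~np.isnan(W[...,0])]; L=(P-s["ee_pos"])@R
    m=(abs(L[:,0])<70)&(abs(L[:,1])<120)&(L[:,2]>-40)&(L[:,2]<25); L=L[m]
    a=L[abs(L[:,1])>40]
    print(cam,len(L),"x",np.percentile(a[:,0],[1,99]).round(1),"y",np.percentile(L[:,1],[.5,99.5]).round(1),"z",np.percentile(a[:,2],[1,99]).round(1), rect(a*[1,1,1]), np.polyfit(a[:,1],a[:,2],1).round(4))
E
```

```text
time_s: 28.8
ee_pos: [446.8, 384.2, 153.4]
tool_rot: [-0.028, 1.0, -0.001, -0.001]
wrist_force: [0.6, -0.2, -2.5]
finger_gap: 22.7
grip_force: 61.2
t 28.8 at [446.8 384.2 153.4] gap 22.7 grip 61.2 F [ 0.6 -0.2 -2.5] j [ 0.97  0.37  0.07 -0.   -1.27 -2.49]
 twist [-0.06 -0.16  0.06] travel m [-0.0766 -0.299   0.0034]
side 2252 x [-40.5  43.4] y [-100.   105.5] z [-25.2   4.9] (array([0.7, 2.1], dtype=float32), 210.2, 86.5, 89.9) [ 3.6000e-03 -1.0457e+01]
top 885 x [-40.7  42.8] y [-104.1   47.5] z [-27.3   0.2] (array([ 1.2, -0.8], dtype=float32), 209.0, 84.0, 89.8) [ -0.023  -16.6396]
```

```bash
python3 -m crank '[{"gripper":0,"travel":[-0.0111,-0.0427,0],"twist":[0,0,0]},{"gripper":0,"travel":[-0.0111,-0.0427,0],"twist":[0,0,0]},{"gripper":0,"travel":[-0.0111,-0.0427,0],"twist":[0,0,0]},{"gripper":0,"travel":[-0.0111,-0.0427,0],"twist":[0,0,0]},{"gripper":0,"travel":[-0.0111,-0.0427,0],"twist":[0,0,0]},{"gripper":0,"travel":[-0.0111,-0.0427,0],"twist":[0,0,0]},{"gripper":0,"travel":[-0.0111,-0.0427,0],"twist":[0,0,0]},{"gripper":0,"travel":[0,0,0],"twist":[0,0,0]},{"gripper":0,"travel":[0,0,0.03],"twist":[0,0,0]},{"gripper":0,"travel":[0,0,0.03],"twist":[0,0,0]},{"gripper":0,"travel":[0,0,0],"twist":[0,0,0]},{"gripper":0,"travel":[0,0,0],"twist":[0,0,0]},{"gripper":0,"travel":[0,0,0],"twist":[0,0,0]}]'
python3 - <<'E'
from h import *
c=cas(1.2,0);plan(*c,40.5)
s=readout.sense(); R=Ro.from_quat(s["tool_rot"]).as_matrix()
for cam in("side","top"):
    p,W=grab(cam); P=W[~np.isnan(W[...,0])]; L=(P-s["ee_pos"])@R
    if cam=="top":cv2.imwrite("pics/top4.png",cv2.resize(p[200:310,220:370],None,fx=5,fy=5,interpolation=cv2.INTER_CUBIC)[:,:,::-1])
    m=(abs(L[:,0])<55)&(abs(L[:,1])<109)&(L[:,2]>-40)&(L[:,2]<4); L=L[m]
    a=L[abs(L[:,1])>40]
    print(cam,len(L),"x",np.percentile(a[:,0],[1,99]).round(1),"y",np.percentile(L[:,1],[.5,99.5]).round(1),rect(a))
E
```

```text
time_s: 30.2
ee_pos: [543.1, 91.4, 96.3]
tool_rot: [-0.028, 1.0, 0.0, 0.001]
wrist_force: [-0.2, 0.3, -1.9]
finger_gap: 22.6
grip_force: 61.1
t 30.2 at [543.1  91.4  96.3] gap 22.6 grip 61.1 F [-0.2  0.3 -1.9] j [ 0.45  0.33 -0.14  0.   -1.1  -1.96]
 twist [0.04 0.13 0.16] travel m [ 0.0026 -0.0014  0.0558]
side 1221 x [-40.4  43.5] y [-98.6 107.2] (array([4.6, 4.5], dtype=float32), 214.9, 97.0, -84.7)
top 691 x [-41.6  43.1] y [-107.6   91.3] (array([-0.8, -5.3], dtype=float32), 205.3, 89.0, -90.0)
```

View pics/top4.png

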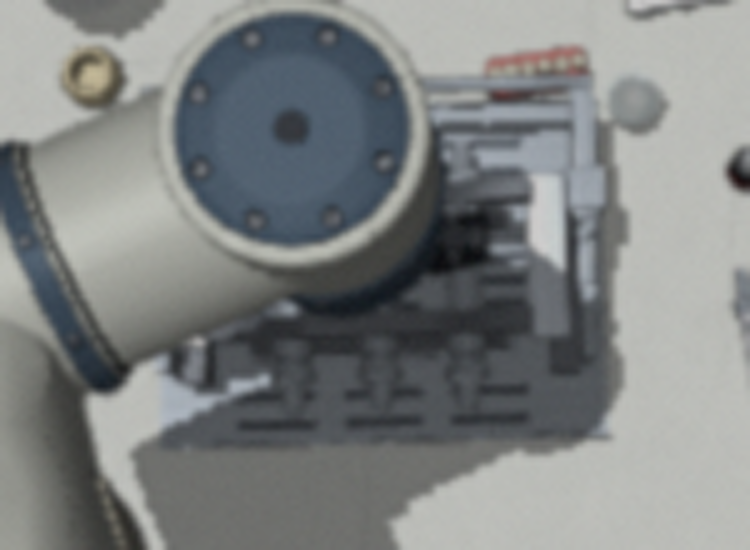

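```bash
python3 -m crank '[{"gripper":0,"travel":[0.0026,-0.0014,0],"twist":[0,0,0]},{"gripper":0,"travel":[0,0,0.012],"twist":[0,0,0]},{"gripper":0,"travel":[0,0,0.012],"twist":[0,0,0]},{"gripper":0,"travel":[0,0,0.01],"twist":[0,0,0]},{"gripper":0,"travel":[0,0,0.005],"twist":[0,0,0]},{"gripper":0,"travel":[0,0,0.005],"twist":[0,0,0]},{"gripper":0,"travel":[0,0,0],"twist":[0,0,0]},{"gripper":0,"travel":[0,0,0],"twist":[0,0,0]}]';python3 -m crank '[{"gripper":0,"travel":[0,0,0.004],"twist":[0,0,0]},{"gripper":0,"travel":[0,0,0.003],"twist":[0,0,0]},{"gripper":0,"travel":[0,0,0],"twist":[0,0,0]},{"gripper":0,"travel":[0,0,0],"twist":[0,0,0]}]'
python3 - <<'E'
from h import *
c=cas(1.2,0);plan(*c,40.5)
E
```

```text
time_s: 31.1
ee_pos: [539.7, 89.4, 50.8]
tool_rot: [-0.028, 1.0, 0.0, -0.0]
wrist_force: [-0.5, 0.6, -1.9]
finger_gap: 22.8
grip_force: 61.1
time_s: 31.5
ee_pos: [539.5, 89.4, 43.7]
tool_rot: [-0.028, 1.0, 0.0, -0.0]
wrist_force: [-1.0, -0.2, -2.0]
finger_gap: 22.8
grip_force: 61.1
t 31.5 at [539.5  89.4  43.7] gap 22.8 grip 61.1 F [-1.  -0.2 -2. ] j [ 0.45  0.38 -0.22 -0.   -0.97 -1.96]
 twist [ 0.02 -0.02  0.13] travel m [-0.0011  0.0004  0.0032]
```

```bash
python3 -m crank '[{"gripper":0,"travel":[0,0,0.002],"twist":[0,0,0]},{"gripper":0,"travel":[0,0,0.001],"twist":[0,0,0]},{"gripper":0,"travel":[0,0,0],"twist":[0,0,0]},{"gripper":0,"travel":[0,0,0],"twist":[0,0,0]}]';python3 -m crank '[{"gripper":0,"travel":[0,0,0.001],"twist":[0,0,0]},{"gripper":0,"travel":[0,0,0],"twist":[0,0,0]},{"gripper":0,"travel":[0,0,0],"twist":[0,0,0]}]'
```

```text
time_s: 31.9
ee_pos: [539.9, 89.5, 42.0]
tool_rot: [-0.028, 1.0, 0.0, 0.001]
wrist_force: [-3.3, 0.6, 6.3]
finger_gap: 22.4
grip_force: 62.3
time_s: 32.2
ee_pos: [539.9, 89.5, 42.0]
tool_rot: [-0.028, 1.0, 0.0, 0.001]
wrist_force: [-7.2, -0.0, 13.7]
finger_gap: 22.9
grip_force: 63.2
```

```bash
python3 -m crank '[{"gripper":0.36,"travel":[0,0,0],"twist":[0,0,0]},{"gripper":0.36,"travel":[0,0,0],"twist":[0,0,0]},{"gripper":0.36,"travel":[0,0,0],"twist":[0,0,0]},{"gripper":0.36,"travel":[0,0,-0.015],"twist":[0,0,0]},{"gripper":0.36,"travel":[0,0,-0.035],"twist":[0,0,0]},{"gripper":0.4,"travel":[0,0,-0.04],"twist":[0,0,0]},{"gripper":0.5,"travel":[0,0,-0.02],"twist":[0,0,0]},{"gripper":0.5,"travel":[0.0146,-0.0428,0],"twist":[0,0,0]},{"gripper":0.5,"travel":[0.0146,-0.0428,0],"twist":[0,0,0]},{"gripper":0.5,"travel":[0.0146,-0.0428,0],"twist":[0,0,0]},{"gripper":0.5,"travel":[0.0146,-0.0428,0],"twist":[0,0,0]},{"gripper":0.5,"travel":[0.0146,-0.0428,0],"twist":[0,0,0]},{"gripper":0.5,"travel":[0,0,0],"twist":[0,0,-4.4]},{"gripper":0.5,"travel":[0,0,0],"twist":[0,0,-4.4]},{"gripper":0.5,"travel":[0,0,0],"twist":[0,0,0]},{"gripper":0.5,"travel":[0,0,0],"twist":[0,0,0]}]'
python3 - <<'E'
from h import *
for cam in("top","side"):
  p,W=grab(cam)
  if cam=="side":cv2.imwrite("pics/side5.png",cv2.resize(p[210:320,230:380],None,fx=5,fy=5,interpolation=cv2.INTER_CUBIC)[:,:,::-1])
  for q in("scaler_1","layer_cradle"):
    for pr,l,P in outl(cam,q,W):
        Q=P[P[:,2]>4]; print(cam,q,round(pr,2),l,len(P),rect(Q),np.median(P[:,2]).round(1))
  a=np.radians(CY);P=W[~np.isnan(W[...,0])]; d=P[:,:2]-C; L=np.c_[d@[np.cos(a),np.sin(a)],d@[-np.sin(a),np.cos(a)],P[:,2]]
  m=(abs(L[:,0])<46)&(L[:,2]>55)&(L[:,2]<73)&(abs(L[:,1])<106); L=L[m]
  print(cam,"cradle top in cassette frame",rect(L),np.percentile(L[:,2],[50,95]).round(1))
  for s in(-1,1):
    k=(L[:,1]*s>80)&(L[:,2]>60); print(s,k.sum(),np.median(L[k],0).round(1))
plan(478.5,-127.5,2,11.9)
E
```

```text
time_s: 33.8
ee_pos: [478.7, -128.3, 149.4]
tool_rot: [-0.104, 0.995, 0.0, -0.0]
wrist_force: [0.2, -0.1, 0.3]
finger_gap: 42.7
grip_force: 0.0
top scaler_1 0.53 [282.8 456.7] 264 (array([ 483.3, -362.2], dtype=float32), 144.9, 17.2, -1.3) 12.6
top scaler_1 0.43 [299.8 378.1] 45 (array([ 423.8, -138.9], dtype=float32), 30.4, 12.0, 2.7) 13.1
top layer_cradle 0.61 [246.7 265.4] 445 (array([542.7,  93.2], dtype=float32), 208.3, 84.5, -84.1) 56.6
top cradle top in cassette frame (array([0.5, 1. ], dtype=float32), 207.5, 80.4, -88.6) [62.  69.7]
-1 4 [ 37.4 -83.9  65.5]
1 30 [-0.1 83.8 65.4]
side scaler_1 0.63 [254.2 360.2] 207 (array([ 488.8, -105.2], dtype=float32), 144.8, 92.3, 57.3) 9.9
side scaler_1 0.6 [227.  383.3] 160 (array([ 486.2, -359.8], dtype=float32), 139.2, 18.6, -1.8) 9.7
side layer_cradle 0.66 [259.  313.8] 951 (array([548.3,  91.7], dtype=float32), 224.6, 109.2, -85.3) 57.2
side cradle top in cassette frame (array([ 1.5, -8.2], dtype=float32), 195.6, 86.2, -89.9) [64.  67.9]
-1 23 [ 30.1 -88.   67.3]
1 13 [-35.9  84.6  65.7]
t 34.1 at [ 478.8 -128.2  149.6] gap 42.6 grip 0.0 F [ 0.3 -0.1  0.1] j [ 0.05  0.19 -0.19 -0.   -1.19 -1.42]
 twist [ 0.03 -0.02  0.12] travel m [1.000e-04 7.000e-04 1.476e-01]
```

View pics/side5.png

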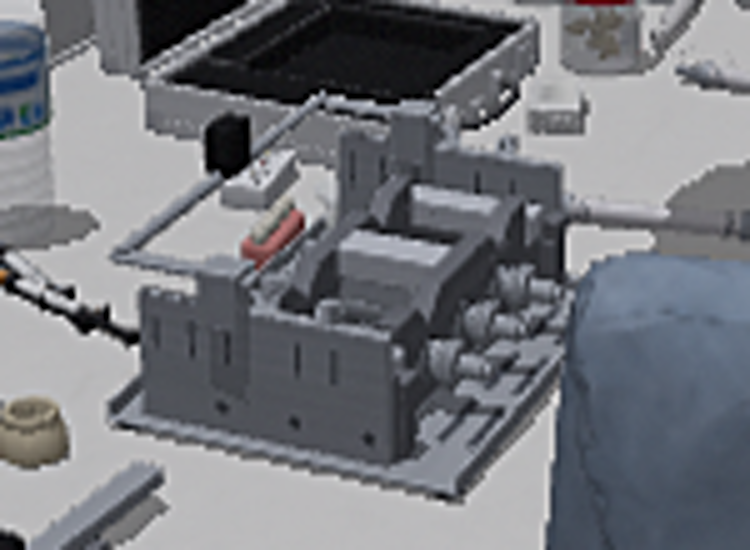

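```bash
python3 -m crank '[{"gripper":0.5,"travel":[0,0.0005,0.04],"twist":[0,0,0]},{"gripper":0.5,"travel":[0,0,0.04],"twist":[0,0,0]},{"gripper":0.5,"travel":[0,0,0.04],"twist":[0,0,0]},{"gripper":0.5,"travel":[0,0,0.02],"twist":[0,0,0]},{"gripper":0.5,"travel":[0,0,0.008],"twist":[0,0,0]},{"gripper":0.3,"travel":[0,0,0],"twist":[0,0,0]},{"gripper":0,"travel":[0,0,0],"twist":[0,0,0]},{"gripper":0,"travel":[0,0,0],"twist":[0,0,0]},{"gripper":0,"travel":[0,0,0],"twist":[0,0,0]},{"gripper":0,"travel":[0,0,0],"twist":[0,0,0]},{"gripper":0,"travel":[0,0,0],"twist":[0,0,0]},{"gripper":0,"travel":[0,0,-0.02],"twist":[0,0,0]},{"gripper":0,"travel":[0,0,-0.04],"twist":[0,0,0]},{"gripper":0,"travel":[0,0,-0.045],"twist":[0,0,0]},{"gripper":0,"travel":[0,0,-0.045],"twist":[0,0,0]},{"gripper":0,"travel":[0,0,0],"twist":[0,0,4.4]},{"gripper":0,"travel":[0,0,0],"twist":[0,0,4.4]},{"gripper":0,"travel":[0,0,0],"twist":[0,0,0]},{"gripper":0,"travel":[0,0,0],"twist":[0,0,0]}]'
python3 - <<'E'
from h import *
held("side",-6,18);held("top",-6,18)
c=cas(0,-48);plan(*c,150)
E
```

```text
time_s: 36.0
ee_pos: [478.2, -127.9, 151.3]
tool_rot: [-0.029, 1.0, 0.0, -0.001]
wrist_force: [-0.2, -0.4, -0.9]
finger_gap: 11.3
grip_force: 58.8
side 228 tool-x ends [-73.8  76.8] {-90: 0, -84: 0, -78: 3, -72: 1, -66: 7, -60: 9, -54: 16, -48: 6, -42: 10, -36: 11, -30: 10, -24: 11, -18: 6, -12: 8, -6: 3, 0: 2, 6: 16, 12: 11, 18: 12, 24: 8, 30: 11, 36: 11, 42: 10, 48: 11, 54: 14, 60: 7, 66: 10, 72: 4, 78: 0, 84: 0} slope z/x [5.000e-03 6.373e+00]
top 81 tool-x ends [39.6 76.4] {-90: 0, -84: 0, -78: 0, -72: 0, -66: 0, -60: 0, -54: 0, -48: 0, -42: 0, -36: 0, -30: 0, -24: 0, -18: 0, -12: 0, -6: 0, 0: 0, 6: 0, 12: 0, 18: 0, 24: 0, 30: 0, 36: 6, 42: 18, 48: 14, 54: 20, 60: 8, 66: 9, 72: 6, 78: 0, 84: 0} slope z/x [-0.079 13.498]
t 36.1 at [ 478.3 -127.9  151.3] gap 10.9 grip 58.8 F [-0.6 -0.5 -1.4] j [ 0.06  0.19 -0.18 -0.   -1.2  -1.57]
 twist [ 0.04 -0.07  0.21] travel m [-0.0728  0.1661  0.0013]
```

```bash
python3 -m crank '[{"gripper":0,"travel":[-0.0186,0.0415,0],"twist":[0,0,0]},{"gripper":0,"travel":[-0.0186,0.0415,0],"twist":[0,0,0]},{"gripper":0,"travel":[-0.0186,0.0415,0],"twist":[0,0,0]},{"gripper":0,"travel":[-0.0186,0.0415,0],"twist":[0,0,0]},{"gripper":0,"travel":[0,0,0],"twist":[0,0,0]},{"gripper":0,"travel":[0,0,0.03],"twist":[0,0,0]},{"gripper":0,"travel":[0,0,0.035],"twist":[0,0,0]},{"gripper":0,"travel":[0,0,0],"twist":[0,0,0]},{"gripper":0,"travel":[0,0,0],"twist":[0,0,0]},{"gripper":0,"travel":[0,0,0],"twist":[0,0,0]}]'
python3 - <<'E'
from h import *
c=cas(1.5,-48);plan(*c,57)
E
```

```text
time_s: 37.1
ee_pos: [544.9, 42.0, 88.7]
tool_rot: [-0.028, 1.0, 0.0, 0.001]
wrist_force: [0.3, 0.1, -0.2]
finger_gap: 11.3
grip_force: 58.9
t 37.1 at [544.9  42.   88.7] gap 11.3 grip 58.9 F [ 0.3  0.1 -0.2] j [ 0.36  0.33 -0.16  0.   -1.08 -1.88]
 twist [0.04 0.16 0.15] travel m [0.0014 0.0001 0.0317]
```

```bash
python3 -m crank '[{"gripper":0,"travel":[0.001,0,0.014],"twist":[0,0,0]},{"gripper":0,"travel":[0,0,0.009],"twist":[0,0,0]},{"gripper":0,"travel":[0,0,0.005],"twist":[0,0,0]},{"gripper":0,"travel":[0,0,0.0025],"twist":[0,0,0]},{"gripper":0,"travel":[0,0,0],"twist":[0,0,0]},{"gripper":0,"travel":[0,0,0],"twist":[0,0,0]}]'; python3 -m crank '[{"gripper":0,"travel":[0,0,0.001],"twist":[0,0,0]},{"gripper":0,"travel":[0,0,0],"twist":[0,0,0]},{"gripper":0,"travel":[0,0,0],"twist":[0,0,0]}]'; python3 -m crank '[{"gripper":0,"travel":[0,0,0.001],"twist":[0,0,0]},{"gripper":0,"travel":[0,0,0],"twist":[0,0,0]},{"gripper":0,"travel":[0,0,0],"twist":[0,0,0]}]'
```

```text
time_s: 37.7
ee_pos: [542.6, 41.8, 57.4]
tool_rot: [-0.028, 1.0, 0.0, 0.0]
wrist_force: [-3.7, -0.1, 5.4]
finger_gap: 11.3
grip_force: 59.7
time_s: 38.0
ee_pos: [542.7, 41.8, 57.3]
tool_rot: [-0.028, 1.0, 0.0, 0.0]
wrist_force: [-6.0, 0.9, 12.6]
finger_gap: 11.6
grip_force: 60.3
time_s: 38.3
ee_pos: [542.7, 41.8, 57.2]
tool_rot: [-0.029, 1.0, 0.0, 0.001]
wrist_force: [-9.4, 1.1, 18.3]
finger_gap: 11.7
grip_force: 60.9
```

```bash
python3 -m crank '[{"gripper":0.29,"travel":[0,0,-0.0015],"twist":[0,0,0]},{"gripper":0.29,"travel":[0,0,0],"twist":[0,0,0]},{"gripper":0.29,"travel":[0,0,0],"twist":[0,0,0]},{"gripper":0.29,"travel":[0,0,-0.015],"twist":[0,0,0]},{"gripper":0.29,"travel":[0,0,-0.035],"twist":[0,0,0]},{"gripper":0.4,"travel":[0,0,-0.045],"twist":[0,0,0]},{"gripper":0.5,"travel":[0.0081,-0.04,0],"twist":[0,0,0]},{"gripper":0.5,"travel":[0.0081,-0.04,0],"twist":[0,0,0]},{"gripper":0.5,"travel":[0.0081,-0.04,0],"twist":[0,0,0]},{"gripper":0.5,"travel":[0.0081,-0.04,0],"twist":[0,0,0]},{"gripper":0.5,"travel":[0.0081,-0.04,0],"twist":[0,0,0]},{"gripper":0.5,"travel":[0.0081,-0.04,0],"twist":[0,0,0]},{"gripper":0.5,"travel":[0.0081,-0.04,0],"twist":[0,0,0]},{"gripper":0.5,"travel":[0.0081,-0.04,0],"twist":[0,0,0]},{"gripper":0.5,"travel":[0.0081,-0.04,0],"twist":[0,0,0]},{"gripper":0.5,"travel":[0.0081,-0.04,0],"twist":[0,0,0]},{"gripper":0.5,"travel":[0,0,0],"twist":[0,0,5]},{"gripper":0.5,"travel":[0,0,0],"twist":[0,0,0]},{"gripper":0.5,"travel":[0,0,0],"twist":[0,0,0]}]'
python3 - <<'E'
from h import *
for cam in("top","side"):
  p,W=grab(cam)
  for q in("scaler_1",):
    for pr,l,P in outl(cam,q,W):
        Q=P[P[:,2]>4]; print(cam,q,round(pr,2),l,len(P),rect(Q),np.median(P[:,2]).round(1))
plan(483.7,-361,1.5,-2)
E
```

```text
time_s: 40.2
ee_pos: [484.2, -361.7, 150.1]
tool_rot: [0.014, 1.0, 0.0, -0.0]
wrist_force: [-0.5, -0.3, 0.0]
finger_gap: 42.5
grip_force: 0.0
top scaler_1 0.54 [253.5 312.8] 248 (array([541.5,  42.3], dtype=float32), 141.0, 13.5, 2.1) 68.2
side scaler_1 0.71 [254.3 322.3] 184 (array([536.4,  42.6], dtype=float32), 119.2, 65.3, -22.4) 65.1
side scaler_1 0.66 [227.4 386.6] 186 (array([ 482.9, -358.3], dtype=float32), 145.5, 23.4, -0.3) 9.1
t 40.4 at [ 484.5 -361.2  150.7] gap 42.5 grip 0.0 F [-0.7  0.6  0.3] j [-0.38  0.4   0.1  -0.   -1.28 -1.22]
 twist [ 0.03 -0.01  0.35] travel m [0.0008 0.0002 0.1492]
```

```bash
python3 -m crank '[{"gripper":0.5,"travel":[0.001,0,0.04],"twist":[0,0,0]},{"gripper":0.5,"travel":[0,0,0.04],"twist":[0,0,0]},{"gripper":0.5,"travel":[0,0,0.04],"twist":[0,0,0]},{"gripper":0.5,"travel":[0,0,0.02],"twist":[0,0,0]},{"gripper":0.5,"travel":[0,0,0.009],"twist":[0,0,0]},{"gripper":0.3,"travel":[0,0,0],"twist":[0,0,0]},{"gripper":0,"travel":[0,0,0],"twist":[0,0,0]},{"gripper":0,"travel":[0,0,0],"twist":[0,0,0]},{"gripper":0,"travel":[0,0,0],"twist":[0,0,0]},{"gripper":0,"travel":[0,0,0],"twist":[0,0,0]},{"gripper":0,"travel":[0,0,0],"twist":[0,0,0]},{"gripper":0,"travel":[0,0,-0.02],"twist":[0,0,0]},{"gripper":0,"travel":[0,0,-0.04],"twist":[0,0,0]},{"gripper":0,"travel":[0,0,-0.045],"twist":[0,0,0]},{"gripper":0,"travel":[0,0,-0.045],"twist":[0,0,0]},{"gripper":0,"travel":[0,0,0],"twist":[0,0,-4.7]},{"gripper":0,"travel":[0,0,0],"twist":[0,0,0]},{"gripper":0,"travel":[0,0,0],"twist":[0,0,0]}]'
python3 - <<'E'
from h import *
held("side",-6,18)
c=cas(0,48);plan(*c,150)
E
```

```text
time_s: 42.2
ee_pos: [482.4, -361.4, 150.2]
tool_rot: [-0.024, 1.0, 0.001, -0.001]
wrist_force: [0.2, 0.9, -0.7]
finger_gap: 11.2
grip_force: 58.8
side 176 tool-x ends [-73.6  74.3] {-90: 0, -84: 0, -78: 2, -72: 4, -66: 6, -60: 4, -54: 9, -48: 7, -42: 7, -36: 7, -30: 6, -24: 11, -18: 8, -12: 2, -6: 5, 0: 4, 6: 8, 12: 13, 18: 6, 24: 8, 30: 9, 36: 8, 42: 9, 48: 6, 54: 13, 60: 6, 66: 5, 72: 3, 78: 0, 84: 0} slope z/x [4.000e-03 5.682e+00]
t 42.2 at [ 482.3 -361.4  149.9] gap 11.2 grip 58.8 F [-0.1  0.6 -1.1] j [-0.38  0.4   0.1  -0.   -1.28 -1.14]
 twist [ 0.14 -0.17 -0.29] travel m [-8.140e-02  4.954e-01 -1.000e-04]
```

```bash
python3 -m crank '[{"gripper":0,"travel":[-0.0068,0.0413,0],"twist":[0,0,-0.3]},{"gripper":0,"travel":[-0.0068,0.0413,0],"twist":[0,0,0]},{"gripper":0,"travel":[-0.0068,0.0413,0],"twist":[0,0,0]},{"gripper":0,"travel":[-0.0068,0.0413,0],"twist":[0,0,0]},{"gripper":0,"travel":[-0.0068,0.0413,0],"twist":[0,0,0]},{"gripper":0,"travel":[-0.0068,0.0413,0],"twist":[0,0,0]},{"gripper":0,"travel":[-0.0068,0.0413,0],"twist":[0,0,0]},{"gripper":0,"travel":[-0.0068,0.0413,0],"twist":[0,0,0]},{"gripper":0,"travel":[-0.0068,0.0413,0],"twist":[0,0,0]},{"gripper":0,"travel":[-0.0068,0.0413,0],"twist":[0,0,0]},{"gripper":0,"travel":[-0.0068,0.0413,0],"twist":[0,0,0]},{"gripper":0,"travel":[-0.0068,0.0413,0],"twist":[0,0,0]},{"gripper":0,"travel":[0,0,0],"twist":[0,0,0]},{"gripper":0,"travel":[0,0,0.03],"twist":[0,0,0]},{"gripper":0,"travel":[0,0,0.03],"twist":[0,0,0]},{"gripper":0,"travel":[0,0,0],"twist":[0,0,0]},{"gripper":0,"travel":[0,0,0],"twist":[0,0,0]}]'
python3 - <<'E'
from h import *
c=cas(0.5,48);plan(*c,57); held("side",-6,18)
E
```

```text
time_s: 43.95
ee_pos: [536.7, 136.7, 91.5]
tool_rot: [-0.028, 1.0, -0.001, -0.001]
wrist_force: [0.1, 0.4, 0.4]
finger_gap: 11.5
grip_force: 58.9
t 44.0 at [536.7 136.7  91.5] gap 11.5 grip 58.9 F [0.1 0.4 0.4] j [ 0.53  0.35 -0.13  0.   -1.1  -2.05]
 twist [-0.07 -0.12  0.09] travel m [-0.0007  0.001   0.0345]
side 286 tool-x ends [-73.9  76.2] {-90: 0, -84: 0, -78: 4, -72: 7, -66: 6, -60: 9, -54: 18, -48: 12, -42: 11, -36: 10, -30: 16, -24: 10, -18: 11, -12: 1, -6: 5, 0: 3, 6: 24, 12: 16, 18: 11, 24: 12, 30: 12, 36: 15, 42: 12, 48: 15, 54: 21, 60: 9, 66: 10, 72: 6, 78: 0, 84: 0} slope z/x [4.000e-03 6.396e+00]
```

```bash
python3 -m crank '[{"gripper":0,"travel":[-0.001,0.001,0.014],"twist":[0,0,0]},{"gripper":0,"travel":[0,0,0.01],"twist":[0,0,0]},{"gripper":0,"travel":[0,0,0.006],"twist":[0,0,0]},{"gripper":0,"travel":[0,0,0.003],"twist":[0,0,0]},{"gripper":0,"travel":[0,0,0],"twist":[0,0,0]},{"gripper":0,"travel":[0,0,0.001],"twist":[0,0,0]},{"gripper":0,"travel":[0,0,0],"twist":[0,0,0]}]'; python3 -m crank '[{"gripper":0,"travel":[0,0,0.001],"twist":[0,0,0]},{"gripper":0,"travel":[0,0,0],"twist":[0,0,0]},{"gripper":0,"travel":[0,0,0],"twist":[0,0,0]}]'
```

```text
time_s: 44.7
ee_pos: [538.3, 138.5, 58.4]
tool_rot: [-0.028, 1.0, 0.0, 0.0]
wrist_force: [0.2, -0.4, 0.9]
finger_gap: 11.4
grip_force: 59.1
time_s: 45.0
ee_pos: [538.5, 138.2, 57.9]
tool_rot: [-0.028, 1.0, 0.0, 0.001]
wrist_force: [-1.2, -2.2, 6.2]
finger_gap: 11.3
grip_force: 59.5
```

```bash
python3 -m crank '[{"gripper":0.29,"travel":[0,0,0],"twist":[0,0,0]},{"gripper":0.29,"travel":[0,0,0],"twist":[0,0,0]},{"gripper":0.29,"travel":[0,0,0],"twist":[0,0,0]},{"gripper":0.29,"travel":[0,0,-0.015],"twist":[0,0,0]},{"gripper":0.29,"travel":[0,0,-0.035],"twist":[0,0,0]},{"gripper":0.4,"travel":[0,0,-0.045],"twist":[0,0,0]},{"gripper":0.6,"travel":[-0.009,0.0421,0],"twist":[0,0,0]},{"gripper":0.6,"travel":[-0.009,0.0421,0],"twist":[0,0,0]},{"gripper":0.6,"travel":[-0.009,0.0421,0],"twist":[0,0,0]},{"gripper":0.6,"travel":[-0.009,0.0421,0],"twist":[0,0,0]},{"gripper":0.6,"travel":[-0.009,0.0421,0],"twist":[0,0,0]},{"gripper":0.6,"travel":[-0.009,0.0421,0],"twist":[0,0,5]},{"gripper":0.6,"travel":[0,0,0],"twist":[0,0,0]},{"gripper":0.6,"travel":[0,0,0],"twist":[0,0,0]}]'
python3 - <<'E'
from h import *
for cam in("top","side"):
  p,W=grab(cam)
  if cam=="top":cv2.imwrite("pics/top6.png",cv2.resize(p[200:310,130:370],None,fx=3.3,fy=3.3,interpolation=cv2.INTER_CUBIC)[:,:,::-1])
  for q in("scaler_1","hold_down_bar","jaw_model","pot","dish"):
    for pr,l,P in outl(cam,q,W):
        Q=P[P[:,2]>4]; print(cam,q,round(pr,2),l,len(P),rect(Q),np.median(P[:,2]).round(1))
        if q=="hold_down_bar" :
            g=P[P[:,2]>32]; 
            if len(g)>5: print("   block",len(g),rect(g))
W=np.load("Wtop.npy");P=W[~np.isnan(W[...,0])]
g=P[(P[:,2]>32)&(P[:,2]<50)&(abs(P[:,0]-579)<30)&(abs(P[:,1]-393)<40)];print("block before",len(g),rect(g))
plan(578.8,393,150,-2)
E
```

```text
time_s: 46.4
ee_pos: [577.2, 394.6, 150.5]
tool_rot: [0.015, 1.0, -0.0, -0.001]
wrist_force: [0.3, -0.6, -0.1]
finger_gap: 51.2
grip_force: 0.0
top scaler_1 0.58 [257.2 276.7] 343 (array([538.5, 141.2], dtype=float32), 150.2, 24.3, 3.7) 66.3
top scaler_1 0.57 [249.6 313.3] 294 (array([543.4,  42.3], dtype=float32), 149.8, 20.2, 4.9) 66.9
top hold_down_bar 0.7 [241.1 202.8] 463 (array([577.2, 370.9], dtype=float32), 194.6, 26.3, -88.3) 20.4
   block 51 (array([576. , 391.4], dtype=float32), 25.5, 15.5, -75.3)
top jaw_model 0.67 [256.2 312.4] 231 (array([543. ,  42.3], dtype=float32), 138.6, 13.7, 1.5) 67.7
top jaw_model 0.42 [213.8 327.5] 72 (array([666.2,   4.1], dtype=float32), 48.2, 13.9, -84.6) 23.1
top pot 0.61 [213.1 235.5] 119 (array([655. , 255.7], dtype=float32), 33.4, 29.6, -4.3) 14.7
top dish 0.66 [216.5 346.4] 90 (array([648. , -49.9], dtype=float32), 27.8, 25.9, 4.0) 18.5
side scaler_1 0.79 [254. 316.] 231 (array([540.3,  23.2], dtype=float32), 147.9, 61.5, -0.1) 65.0
side scaler_1 0.47 [267.  303.2] 193 (array([529.7, 140. ], dtype=float32), 119.3, 16.0, 2.9) 65.5
side h
[... 253 characters left out ...]
.1, 26.8, 88.4) 19.8
   block 82 (array([577.5, 394. ], dtype=float32), 25.9, 17.3, 84.9)
side hold_down_bar 0.41 [268.2 333.7] 140 (array([490.1,  30.4], dtype=float32), 107.0, 40.5, -73.9) 33.4
   block 77 (array([494.3,  52. ], dtype=float32), 54.0, 41.4, 67.1)
side jaw_model 0.41 [252.9 284. ] 72 (array([658.9,   7.8], dtype=float32), 57.2, 17.4, -83.0) 19.7
side pot 0.5 [295.2 235.2] 177 (array([653.3, 261.1], dtype=float32), 33.2, 31.7, 83.8) 15.3
block before 69 (array([578.9, 392.1], dtype=float32), 24.2, 18.8, -86.7)
t 47.0 at [577.7 393.5 152. ] gap 51.7 grip 0.0 F [-0.9 -0.3  0.4] j [ 0.82  0.58  0.41 -0.   -1.4  -2.42]
 twist [ 0.04 -0.01  0.21] travel m [-0.0012 -0.0005  0.002 ]
```

View pics/top6.png

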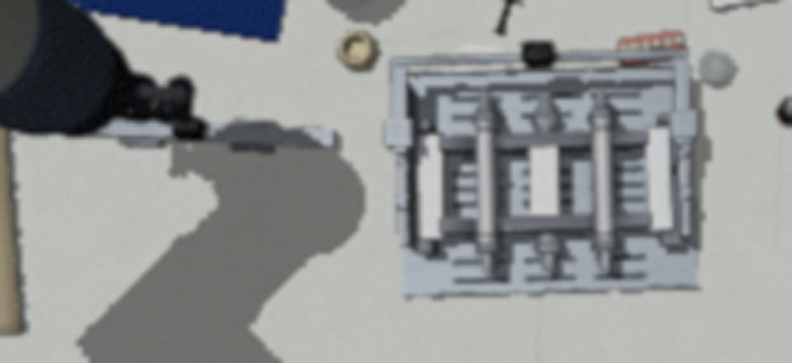

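```bash
python3 -m crank '[{"gripper":0.6,"travel":[-0.0005,-0.0005,0.04],"twist":[0,0,0]},{"gripper":0.6,"travel":[0,0,0.04],"twist":[0,0,0]},{"gripper":0.6,"travel":[0,0,0.03],"twist":[0,0,0]},{"gripper":0.6,"travel":[0,0,0.01],"twist":[0,0,0]},{"gripper":0.6,"travel":[0,0,0.006],"twist":[0,0,0]},{"gripper":0.4,"travel":[0,0,0],"twist":[0,0,0]},{"gripper":0,"travel":[0,0,0],"twist":[0,0,0]},{"gripper":0,"travel":[0,0,0],"twist":[0,0,0]},{"gripper":0,"travel":[0,0,0],"twist":[0,0,0]},{"gripper":0,"travel":[0,0,0],"twist":[0,0,0]},{"gripper":0,"travel":[0,0,0],"twist":[0,0,0]}]'; python3 -c "
from h import *
plan(578.3,393,26,-2)"; python3 -m crank '[{"gripper":0,"travel":[0,0,-0.02],"twist":[0,0,0]},{"gripper":0,"travel":[0,0,-0.04],"twist":[0,0,0]},{"gripper":0,"travel":[0,0,-0.045],"twist":[0,0,0]},{"gripper":0,"travel":[0,0,-0.045],"twist":[0,0,0]},{"gripper":0,"travel":[0,0,0],"twist":[0,0,-5]},{"gripper":0,"travel":[0,0,0],"twist":[0,0,0]},{"gripper":0,"travel":[0,0,0],"twist":[0,0,0]}]'
cat >> h.py <<'E'
def bar():
    s=readout.sense(); R=Ro.from_quat(s["tool_rot"]).as_matrix()
    for cam in("side","top"):
        p,W=grab(cam); P=W[~np.isnan(W[...,0])]; L=(P-s["ee_pos"])@R
        m=(abs(L[:,0])<30)&(abs(L[:,1])<130)&(L[:,2]>-12)&(L[:,2]<30); L=L[m]
        e=L[(abs(L[:,1])>70)&(L[:,2]<14)]
        if len(e)>5: print(cam,len(L),"y",np.percentile(L[:,1],[.5,99.5]).round(1),"ends rect",rect(e),"x vs y",np.polyfit(e[:,1],e[:,0],1).round(4),"z vs y",np.polyfit(e[:,1],e[:,2],1).round(4))
        for sg in(-1,1):
            k=e[e[:,1]*sg>0]
            if len(k)>5: print("  end",sg,len(k),"x",np.percentile(k[:,0],[2,98]).round(1),"z med",np.median(k[:,2]).round(1))
E
python3 -c "
from h import *
c=cas(0,0);plan(*c,160); bar()"
```

```text
time_s: 48.1
ee_pos: [579.2, 394.1, 28.2]
tool_rot: [0.015, 1.0, 0.001, 0.001]
wrist_force: [-0.9, 0.3, 6.9]
finger_gap: 22.2
grip_force: 61.4
t 48.1 at [579.2 394.1  28.2] gap 22.2 grip 61.4 F [-0.9  0.3  6.9] j [ 0.82  0.66  0.22  0.   -1.13 -2.42]
 twist [0.17 0.16 0.25] travel m [ 0.0008 -0.0012  0.0022]
time_s: 48.8
ee_pos: [577.2, 392.8, 174.2]
tool_rot: [-0.027, 1.0, -0.0, -0.002]
wrist_force: [0.0, 0.2, -1.4]
finger_gap: 22.4
grip_force: 60.5
t 48.8 at [577.2 392.8 174.2] gap 22.4 grip 60.5 F [ 0.   0.2 -1.4] j [ 0.82  0.58  0.46 -0.   -1.45 -2.34]
 twist [-0.04 -0.18  0.  ] travel m [ 0.0542 -0.3005  0.0142]
side 902 y [-117.2  120.5] ends rect (array([-1.,  1.], dtype=float32), 242.0, 18.6, 89.9) x vs y [-0.0034  0.9749] z vs y [2.8000e-03 8.8061e+00]
  end -1 93 x [-9.   7.7] z med 8.0
  end 1 163 x [-9.6  7.6] z med 8.3
top 348 y [-119.1  115.1] ends rect (array([ 0.1, -1. ], dtype=float32), 239.6, 15.2, 89.5) x vs y [0.0264 2.2229] z vs y [0.0132 8.72  ]
  end -1 130 x [-8.  7.] z med 7.7
```

Run:
```python
from h import *
a=np.radians(CY)
for cam in("top","side"):
  p,W=grab(cam);P=W[~np.isnan(W[...,0])]; d=P[:,:2]-C; L=np.c_[d@[np.cos(a),np.sin(a)],d@[-np.sin(a),np.cos(a)],P[:,2]]
  for s in(-1,1):
    m=(abs(L[:,1]*s-114)<5)&(abs(L[:,0])<80)&(L[:,2]>60); Q=L[m]
    print(cam,s,[(int(x),int(np.median(Q[k,2])),int(k.sum())) for x in range(-50,51,4) for k in [abs(Q[:,0]-x)<=2] if k.sum()>0])
```

```text
top -1 [(-50, 71, 2), (-46, 74, 6), (-42, 73, 6), (-38, 77, 7), (-34, 74, 4), (-30, 77, 5), (-26, 74, 4), (-22, 83, 6), (-18, 88, 5), (-14, 86, 4), (-10, 74, 3), (-6, 76, 5), (-2, 76, 4), (2, 77, 3), (6, 75, 6), (10, 77, 4), (14, 86, 7), (18, 85, 4), (22, 88, 6), (26, 95, 7), (30, 98, 5), (34, 98, 5), (38, 94, 4), (42, 99, 3), (46, 95, 6), (50, 98, 5)]
top 1 [(-46, 75, 7), (-42, 77, 3), (-38, 71, 8), (-34, 77, 6), (-30, 73, 6), (-26, 75, 4), (-22, 73, 8), (-18, 85, 8), (-14, 83, 6), (-10, 78, 7), (-6, 77, 6), (-2, 74, 6), (2, 76, 5), (6, 74, 4), (10, 76, 7), (14, 82, 9), (18, 86, 8), (22, 78, 3), (26, 91, 9), (30, 97, 7), (34, 96, 8), (38, 96, 4), (42, 97, 8), (46, 100, 5), (50, 93, 5)]
side -1 [(-50, 67, 7), (-46, 69, 6), (-42, 72, 5), (-38, 70, 5), (-34, 70, 7), (-30, 69, 7), (-26, 68, 8), (-22, 73, 11), (-18, 77, 10), (-14, 72, 7), (-10, 62, 5), (-6, 70, 5), (-2, 70, 7), (2, 66, 6), (6, 67, 4), (10, 68, 9), (14, 76, 13), (18, 75, 8), (22, 69, 12), (26, 75, 10), (30, 77, 12), (34, 93, 3), (38, 97, 4), (42, 85, 4), (46, 92, 4), (50, 61, 2)]
side 1 [(-50, 68, 8), (-46, 68, 11), (-42, 68, 9), (-38, 68, 9), (-34, 71, 8), (-30, 67, 4), (-26, 70, 16), (-22, 74, 15), (-18, 75, 14), (-14, 78, 13), (-10, 69, 14), (-6, 69, 8), (-2, 70, 9), (2, 69, 5), (6, 71, 9), (10, 72, 13), (14, 75, 16), (18, 75, 14), (22, 74, 16), (26, 79, 16), (30, 81, 17), (34, 79, 4), (38, 97, 3), (42, 97, 3), (46, 96, 4), (50, 95, 5)]
```

```bash
python3 -m crank '[{"gripper":0,"travel":[0.0078,-0.0429,0],"twist":[0,0,0]},{"gripper":0,"travel":[0.0078,-0.0429,0],"twist":[0,0,0]},{"gripper":0,"travel":[0.0078,-0.0429,0],"twist":[0,0,0]},{"gripper":0,"travel":[0.0078,-0.0429,0],"twist":[0,0,0]},{"gripper":0,"travel":[0.0078,-0.0429,0],"twist":[0,0,0]},{"gripper":0,"travel":[0.0078,-0.0429,0],"twist":[0,0,0]},{"gripper":0,"travel":[0.0078,-0.0429,0],"twist":[0,0,0]},{"gripper":0,"travel":[0,0,0],"twist":[0,0,0]},{"gripper":0,"travel":[0,0,0.025],"twist":[0,0,0]},{"gripper":0,"travel":[0,0,0.02],"twist":[0,0,0]},{"gripper":0,"travel":[0,0,0],"twist":[0,0,0]},{"gripper":0,"travel":[0,0,0],"twist":[0,0,0]},{"gripper":0,"travel":[0,0,0],"twist":[0,0,0]}]';python3 -c "
from h import *
c=cas(-0.7,0);plan(*c,93.5); bar()"
```

```text
time_s: 50.3
ee_pos: [541.4, 90.7, 131.9]
tool_rot: [-0.028, 1.0, 0.0, 0.001]
wrist_force: [-0.6, 0.5, -1.3]
finger_gap: 22.3
grip_force: 60.5
t 50.3 at [541.4  90.7 131.9] gap 22.3 grip 60.5 F [-0.6  0.5 -1.3] j [ 0.45  0.3  -0.08  0.   -1.18 -1.97]
 twist [0.04 0.1  0.15] travel m [ 0.0027 -0.0008  0.0384]
side 484 y [-116.9  121.7] ends rect (array([0.1, 1.3], dtype=float32), 241.3, 18.6, -89.8) x vs y [-0.003   0.6903] z vs y [4.000e-03 8.426e+00]
  end -1 52 x [-8.1  7.7] z med 7.6
  end 1 88 x [-9.   7.9] z med 8.2
top 187 y [-118.2  -29.9] ends rect (array([ -0.2, -94.7], dtype=float32), 46.4, 15.3, -88.4) x vs y [-0.0231 -2.7922] z vs y [0.0127 8.272 ]
  end -1 115 x [-7.8  6.6] z med 6.9
```

```bash
python3 -m crank '[{"gripper":0,"travel":[0.0027,-0.0008,0],"twist":[0,0,0]},{"gripper":0,"travel":[0,0,0.012],"twist":[0,0,0]},{"gripper":0,"travel":[0,0,0.008],"twist":[0,0,0]},{"gripper":0,"travel":[0,0,0.005],"twist":[0,0,0]},{"gripper":0,"travel":[0,0,0.003],"twist":[0,0,0]},{"gripper":0,"travel":[0,0,0],"twist":[0,0,0]},{"gripper":0,"travel":[0,0,0],"twist":[0,0,0]}]';python3 -m crank '[{"gripper":0,"travel":[0,0,0.003],"twist":[0,0,0]},{"gripper":0,"travel":[0,0,0.002],"twist":[0,0,0]},{"gripper":0,"travel":[0,0,0],"twist":[0,0,0]},{"gripper":0,"travel":[0,0,0],"twist":[0,0,0]}]';python3 -c "
from h import *
c=cas(-0.7,0);plan(*c,93.5)"
```

```text
time_s: 51.1
ee_pos: [538.0, 89.4, 102.8]
tool_rot: [-0.028, 1.0, 0.0, -0.0]
wrist_force: [0.4, -0.2, -1.7]
finger_gap: 22.1
grip_force: 60.5
time_s: 51.5
ee_pos: [537.8, 89.4, 97.7]
tool_rot: [-0.028, 1.0, 0.0, -0.0]
wrist_force: [0.5, -0.3, -0.9]
finger_gap: 22.5
grip_force: 60.5
t 51.5 at [537.8  89.4  97.7] gap 22.5 grip 60.5 F [ 0.5 -0.3 -0.9] j [ 0.45  0.32 -0.15 -0.   -1.1  -1.97]
 twist [ 0.03 -0.02  0.12] travel m [-0.0009  0.0004  0.0042]
```

```bash
python3 -m crank '[{"gripper":0,"travel":[-0.0005,0,0.002],"twist":[0,0,0]},{"gripper":0,"travel":[0,0,0.0015],"twist":[0,0,0]},{"gripper":0,"travel":[0,0,0],"twist":[0,0,0]},{"gripper":0,"travel":[0,0,0],"twist":[0,0,0]}]';python3 -m crank '[{"gripper":0,"travel":[0,0,0.001],"twist":[0,0,0]},{"gripper":0,"travel":[0,0,0],"twist":[0,0,0]},{"gripper":0,"travel":[0,0,0],"twist":[0,0,0]}]';python3 -m crank '[{"gripper":0,"travel":[0,0,0.001],"twist":[0,0,0]},{"gripper":0,"travel":[0,0,0],"twist":[0,0,0]},{"gripper":0,"travel":[0,0,0],"twist":[0,0,0]}]'
```

```text
time_s: 51.9
ee_pos: [538.3, 89.4, 94.2]
tool_rot: [-0.028, 1.0, 0.0, -0.0]
wrist_force: [-0.3, 0.0, -1.5]
finger_gap: 22.5
grip_force: 60.5
time_s: 52.2
ee_pos: [538.5, 89.4, 93.6]
tool_rot: [-0.028, 1.0, 0.0, 0.0]
wrist_force: [-2.0, 0.2, 1.7]
finger_gap: 22.4
grip_force: 61.0
time_s: 52.5
ee_pos: [538.6, 89.4, 93.6]
tool_rot: [-0.028, 1.0, 0.0, 0.001]
wrist_force: [-4.4, 0.9, 9.1]
finger_gap: 22.1
grip_force: 61.8
```

```bash
python3 -m crank '[{"gripper":0.5,"travel":[0,0,-0.001],"twist":[0,0,0]},{"gripper":0.5,"travel":[0,0,0],"twist":[0,0,0]},{"gripper":0.5,"travel":[0,0,0],"twist":[0,0,0]},{"gripper":0.5,"travel":[0,0,-0.015],"twist":[0,0,0]},{"gripper":0.5,"travel":[0,0,-0.035],"twist":[0,0,0]},{"gripper":0.6,"travel":[0,0,-0.035],"twist":[0,0,0]},{"gripper":0.6,"travel":[-0.032,0,0],"twist":[0,0,0]},{"gripper":0.6,"travel":[-0.032,0,0],"twist":[0,0,0]},{"gripper":0.6,"travel":[-0.033,0.0005,0],"twist":[0,0,0]},{"gripper":0.6,"travel":[0,0,0],"twist":[0,0,0]},{"gripper":0.6,"travel":[0,0,0],"twist":[0,0,0]}]'
python3 - <<'E'
from h import *
p,W=grab("side");cv2.imwrite("pics/side7.png",cv2.resize(p[210:320,230:380],None,fx=5,fy=5,interpolation=cv2.INTER_CUBIC)[:,:,::-1])
a=np.radians(CY)
P=W[~np.isnan(W[...,0])]; d=P[:,:2]-C; L=np.c_[d@[np.cos(a),np.sin(a)],d@[-np.sin(a),np.cos(a)],P[:,2]]
m=(abs(L[:,0])<12)&(abs(L[:,1])<125)&(L[:,2]>82)&(L[:,2]<95); print(m.sum(),rect(L[m]))
for lo in range(-120,120,30):
    k=m&(L[:,1]>lo)&(L[:,1]<lo+30); print(lo,k.sum(),np.median(L[k],0).round(1) if k.sum() else"")
plan(635.2,95,105)
E
```

```text
time_s: 53.6
ee_pos: [635.3, 95.2, 176.8]
tool_rot: [-0.028, 1.0, 0.0, -0.001]
wrist_force: [-0.1, 0.3, -0.6]
finger_gap: 51.2
grip_force: 0.0
277 (array([0.1, 1.4], dtype=float32), 241.9, 21.1, -89.6)
-120 27 [  -2.  -104.4   86.3]
-90 34 [ -2.1 -73.   86.2]
-60 24 [ -1.4 -49.3  86.6]
-30 14 [ -7.7 -11.1  85.9]
0 49 [-1.9 12.8 87.3]
30 35 [-0.5 45.6 85.9]
60 39 [-0.8 74.9 86.3]
90 50 [ -1.9 106.7  86.2]
t 53.6 at [634.9  95.2 177.6] gap 50.9 grip 0.0 F [-1.   0.9  0.6] j [ 0.39  0.46  0.27 -0.   -1.38 -1.91]
 twist [ 0.01 -0.08  0.12] travel m [-0.0003 -0.0002  0.0726]
```

View pics/side7.png

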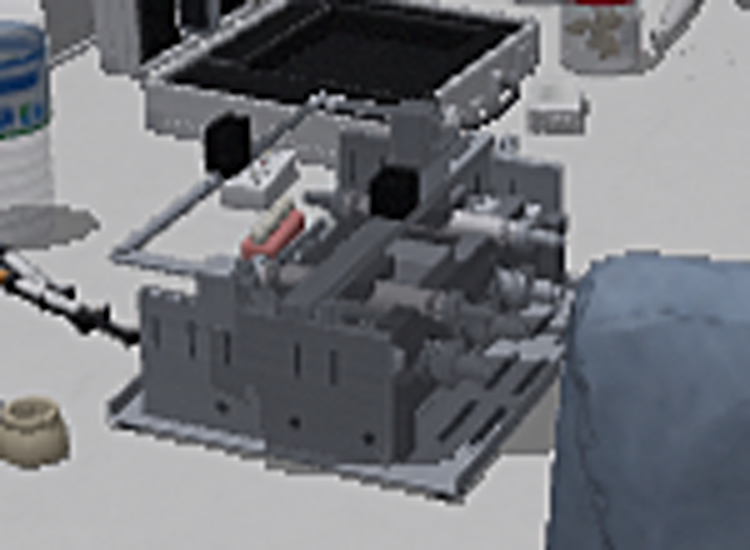

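```bash
python3 -m crank '[{"gripper":0.6,"travel":[0,0,0.03],"twist":[0,0,0]},{"gripper":0.6,"travel":[0,0,0.025],"twist":[0,0,0]},{"gripper":0.6,"travel":[0,0,0.013],"twist":[0,0,0]},{"gripper":0.6,"travel":[0,0,0.0035],"twist":[0,0,0]},{"gripper":0.2,"travel":[0,0,0],"twist":[0,0,0]},{"gripper":0.2,"travel":[0,0,0],"twist":[0,0,0]},{"gripper":0.2,"travel":[0,0,0],"twist":[0,0,0]},{"gripper":0.2,"travel":[0,0,0],"twist":[0,0,0]},{"gripper":0.2,"travel":[0,0,0],"twist":[0,0,0]},{"gripper":0.2,"travel":[0,0,0],"twist":[0,0,0]}]';python3 -m crank '[{"gripper":0.2,"travel":[0.006,0,0],"twist":[0,0,0]},{"gripper":0.2,"travel":[0.006,0,0],"twist":[0,0,0]},{"gripper":0.2,"travel":[0.006,0,0],"twist":[0,0,0]},{"gripper":0.2,"travel":[0.006,0,0],"twist":[0,0,0]},{"gripper":0.2,"travel":[0.006,0,0],"twist":[0,0,0]},{"gripper":0.2,"travel":[0.003,0,0],"twist":[0,0,0]},{"gripper":0.2,"travel":[0.001,0,0],"twist":[0,0,0]},{"gripper":0.2,"travel":[0,0,0],"twist":[0,0,0]},{"gripper":0.2,"travel":[0,0,0],"twist":[0,0,0]}]';python3 -m crank '[{"gripper":0.2,"travel":[0.001,0,0],"twist":[0,0,0]},{"gripper":0.2,"travel":[0,0,0],"twist":[0,0,0]},{"gripper":0.2,"travel":[0,0,0],"twist":[0,0,0]}]';python3 -m crank '[{"gripper":0.2,"travel":[0.001,0,0],"twist":[0,0,0]},{"gripper":0.2,"travel":[0,0,0],"twist":[0,0,0]},{"gripper":0.2,"travel":[0,0,0],"twist":[0,0,0]}]'
```

```text
time_s: 54.65
ee_pos: [635.9, 94.8, 108.6]
tool_rot: [-0.028, 1.0, 0.0, 0.001]
wrist_force: [-2.2, -3.6, 6.2]
finger_gap: 24.4
grip_force: 60.9
time_s: 55.55
ee_pos: [602.3, 93.1, 108.6]
tool_rot: [-0.028, 1.0, 0.0, 0.002]
wrist_force: [1.2, -3.5, 7.2]
finger_gap: 24.0
grip_force: 61.0
time_s: 55.85
ee_pos: [601.6, 93.0, 108.6]
tool_rot: [-0.028, 1.0, 0.0, 0.002]
wrist_force: [2.6, -3.8, 5.3]
finger_gap: 24.3
grip_force: 60.9
time_s: 56.15
ee_pos: [600.6, 93.0, 108.6]
tool_rot: [-0.028, 1.0, 0.0, 0.002]
wrist_force: [3.0, -4.1, 6.3]
finger_gap: 23.9
grip_force: 60.9
```

```bash
python3 -m crank '[{"gripper":0.2,"travel":[0.001,0,0],"twist":[0,0,0]},{"gripper":0.2,"travel":[0,0,0],"twist":[0,0,0]},{"gripper":0.2,"travel":[0,0,0],"twist":[0,0,0]}]';python3 -m crank '[{"gripper":0.2,"travel":[0.001,0,0],"twist":[0,0,0]},{"gripper":0.2,"travel":[0,0,0],"twist":[0,0,0]},{"gripper":0.2,"travel":[0,0,0],"twist":[0,0,0]}]';python3 -m crank '[{"gripper":0.2,"travel":[0.001,0,0],"twist":[0,0,0]},{"gripper":0.2,"travel":[0,0,0],"twist":[0,0,0]},{"gripper":0.2,"travel":[0,0,0],"twist":[0,0,0]}]'
```

```text
time_s: 56.45
ee_pos: [599.9, 93.0, 108.6]
tool_rot: [-0.028, 1.0, 0.0, 0.002]
wrist_force: [2.6, -4.4, 4.4]
finger_gap: 24.6
grip_force: 60.8
time_s: 56.75
ee_pos: [599.8, 92.9, 108.6]
tool_rot: [-0.028, 1.0, 0.0, 0.003]
wrist_force: [6.4, -4.5, 2.2]
finger_gap: 24.3
grip_force: 60.6
time_s: 57.05
ee_pos: [599.8, 93.0, 108.6]
tool_rot: [-0.028, 1.0, 0.0, 0.004]
wrist_force: [10.3, -5.1, 0.8]
finger_gap: 24.6
grip_force: 60.3
```

Stop reached (36 mm travelled). Release, retreat, and check everything.

```bash
python3 -m crank '[{"gripper":0.5,"travel":[0,0,0],"twist":[0,0,0]},{"gripper":0.5,"travel":[0,0,0],"twist":[0,0,0]},{"gripper":0.5,"travel":[0,0,0],"twist":[0,0,0]},{"gripper":0.5,"travel":[0,0,-0.02],"twist":[0,0,0]},{"gripper":0.5,"travel":[0,0,-0.04],"twist":[0,0,0]},{"gripper":0.5,"travel":[0,0,-0.045],"twist":[0,0,0]},{"gripper":0.5,"travel":[0,0,-0.03],"twist":[0,0,0]},{"gripper":0.5,"travel":[0.02,-0.04,0],"twist":[0,0,0]},{"gripper":0.5,"travel":[0.02,-0.04,0],"twist":[0,0,0]},{"gripper":0.5,"travel":[0.02,-0.04,0],"twist":[0,0,0]},{"gripper":0.5,"travel":[0.02,-0.04,0],"twist":[0,0,0]},{"gripper":0.5,"travel":[0.02,-0.04,0],"twist":[0,0,0]},{"gripper":0.5,"travel":[0.02,-0.04,0],"twist":[0,0,0]},{"gripper":0.5,"travel":[0,-0.04,0],"twist":[0,0,0]},{"gripper":0.5,"travel":[0,-0.04,0],"twist":[0,0,0]},{"gripper":0.5,"travel":[0,0,0],"twist":[0,0,0]},{"gripper":0.5,"travel":[0,0,0],"twist":[0,0,0]}]'
python3 - <<'E'
from h import *
p,W=grab("top");cv2.imwrite("pics/top8.png",cv2.resize(p[205:300,235:355],None,fx=6,fy=6,interpolation=cv2.INTER_CUBIC)[:,:,::-1])
a=np.radians(CY);P=W[~np.isnan(W[...,0])]; d=P[:,:2]-C; L=np.c_[d@[np.cos(a),np.sin(a)],d@[-np.sin(a),np.cos(a)],P[:,2]]
m=(abs(L[:,0]-65)<40)&(abs(L[:,1])<20)&(L[:,2]>112)&(L[:,2]<130); print("lock grip",rect(L[m]))
m=(abs(L[:,0])<12)&(abs(L[:,1])<90)&(L[:,2]>80)&(L[:,2]<95); print("bar",rect(L[m]),np.polyfit(L[m,1],L[m,2],1))
for q in("scaler_1","handpiece_1"):
    for pr,l,Q in outl("top",q,W): print(q,round(pr,2),l,rect(Q),np.median(Q[:,2]).round(1))
E
```

```text
time_s: 58.75
ee_pos: [494.0, -233.4, 240.9]
tool_rot: [-0.027, 1.0, 0.001, -0.001]
wrist_force: [0.0, 0.0, -0.4]
finger_gap: 43.0
grip_force: 0.0
lock grip (array([59.7,  0.3], dtype=float32), 26.0, 16.9, 88.6)
bar (array([ 0.5, -0.5], dtype=float32), 177.5, 21.4, 89.7) [1.13117069e-03 8.61115227e+01]
scaler_1 0.74 [261.9 278.6] (array([538.1, 137.7], dtype=float32), 149.1, 19.9, 0.4) 67.8
scaler_1 0.5 [259.  313.2] (array([536.1,  42.2], dtype=float32), 130.1, 16.7, 2.8) 67.9
handpiece_1 0.67 [269.5 297. ] (array([532.4,  89.4], dtype=float32), 132.8, 22.5, 3.1) 38.7
handpiece_1 0.62 [236.6 277.7] (array([532.2, 130.9], dtype=float32), 139.4, 6.0, 1.0) 35.0
```

View pics/top8.png

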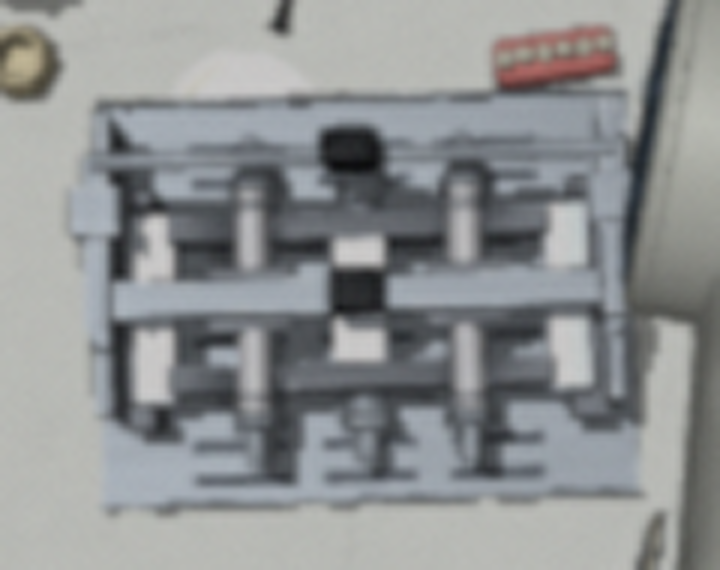

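The picture shows the lock grip at (352,148), 59.7 mm behind the origin, which is the locked position. The bar is seated at row 293, both scalers are in the Vs at columns 252 and 465, and the cradle is home.

```bash
python3 -c "
from rig import robot
print(robot.finish_job())"
```

```text
the job is handed in; nothing more can be done
None
```

I packed the cassette and handed the job in at about 59 s. All three straight handpieces and both scalers are in their Vs, the cradle and hold-down bar are home, and the lock is shut to its stop. The hand-in gave no verdict, so this rests on my last camera check and the contact forces felt while seating.

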